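# Open the eye-drop dispenser at the bedside cart and set the magnifier

### The job

Get the bedside cart ready for the eye-drop round: lift the puller by its red handle, hook it under each orange cap on the dispenser and pull straight up until the cap pops off (no fingers on a cap that is still pressed home), lay all the caps in the low yellow tray and stand the puller back on its mat. Also turn the magnifier until its yellow pointer is over the red mark (30 degrees) and lean it 40 degrees from upright, toward the side the pointer points to. Do not disturb the cup, pillbox, bottles and spectacle case, and recover if something gets knocked aside.

Things in the scene. Friction and masses are not known exactly. Their poses are not given: they have to be found in the camera images.
- dispenser: White eye-drop dispenser, fixed: housing 80 (x) x 380 (y) x 55 mm high, origin at the centre of its underside, yaw within 0.15 rad. In a row along its y on top (see neck points): four green square necks 24 x 24 mm, top 84 mm over the deck, on grey collars 36 x 36 mm, top 60 mm. Spring catches on each neck's +x and -x faces grip the inside of a cap.
- puller: Loose steel cap puller, 0.2 kg, upright on two feet; origin centre of underside. Feet: 70 mm along x, z 0 to 6, |y| 20.5 to 39 mm; the 41 mm slot between is open at both x ends. Legs: 34 mm long in x, inner faces |y| = 34. Bridge on top: 34 x 78 mm, z 30 to 38. On it a red handle 44 (x) x 18 (y), z 38 to 82: pinch across y. A cap's disc fits between feet and bridge, handle right above.
- mat: Dark square rest mat with a blue edge, 150 x 150 x 4 mm, fixed; the puller's place. Origin at the centre of its underside.
- cap_tray: Low yellow tray, fixed, 120 (x) x 280 (y) mm, 12 mm high, walls 4 mm, floor 4 mm thick; takes four caps side by side in a row along its y. Origin at the centre of its underside.
- mag_swivel (a joint): Swivel of the magnifier about its vertical post, rad; 0 when the yellow pointer is over the white mark (facing the base's -x); grows counter-clockwise seen from above, turning the pointer toward the bed side (-y). The red mark is at 30 degrees (0.524). Range -1.3 to 1.3; stays where left (0.15 N m friction).
- mag_tilt (a joint): Tilt of the magnifier, rad; 0 upright, grows as the top leans over to the side where the yellow pointer points. Range -0.3 to 1.1; stays where left (0.35 N m friction).
- mag_bar (a point): Middle of the magnifier's grab bar: a level black rod 12 mm thick, 66 mm free between its supports, parallel to the tilt axis and 150 mm from it, 35 mm beyond the top edge of the white lens frame (150 mm wide, 12 mm thick). Pinch it from above across its thickness; it may turn between the fingers. Frame moves with the lens: y along the bar, z away from the tilt axis.
- mag_pivot (a point): Where the magnifier's swivel and tilt axes cross, 105 mm above the deck; fixed. Axes are the base's: black disc of 140 mm diameter, 18 mm high, fixed to the deck; white mark on its -x side, red mark 30 degrees on from it.
- cap0: Orange snap cap, 60 g, absent in some starts. Origin at the lower end of its hollow square skirt (34 mm outside, 26 long); disc above it, 60 mm diameter, z 26 to 36. Starts home on neck 0: disc underside 86 mm over the deck. Needs 5 to 20 N straight up; about 8 mm up it pops, the catches spring out under the skirt and it rests loosely on them, 12 mm up with neck inside; free after 24 mm.
- neck0 (a point): Top of the collar round neck 0 (y = -142.5 mm on the dispenser, 60 mm above the deck): where the origin of cap0 is when fully home. Axes as the dispenser's.
- cap1: Orange snap cap, 60 g, absent in some starts. Origin at the lower end of its hollow square skirt (34 mm outside, 26 long); disc above it, 60 mm diameter, z 26 to 36. Starts home on neck 1: disc underside 86 mm over the deck. Needs 5 to 20 N straight up; about 8 mm up it pops, the catches spring out under the skirt and it rests loosely on them, 12 mm up with neck inside; free after 24 mm.
- neck1 (a point): Top of the collar round neck 1 (y = -47.5 mm on the dispenser, 60 mm above the deck): where the origin of cap1 is when fully home. Axes as the dispenser's.
- cap2: Orange snap cap, 60 g, absent in some starts. Origin at the lower end of its hollow square skirt (34 mm outside, 26 long); disc above it, 60 mm diameter, z 26 to 36. Starts home on neck 2: disc underside 86 mm over the deck. Needs 5 to 20 N straight up; about 8 mm up it pops, the catches spring out under the skirt and it rests loosely on them, 12 mm up with neck inside; free after 24 mm.
- neck2 (a point): Top of the collar round neck 2 (y = 47.5 mm on the dispenser, 60 mm above the deck): where the origin of cap2 is when fully home. Axes as the dispenser's.
- cap3: Orange snap cap, 60 g, absent in some starts. Origin at the lower end of its hollow square skirt (34 mm outside, 26 long); disc above it, 60 mm diameter, z 26 to 36. Starts home on neck 3: disc underside 86 mm over the deck. Needs 5 to 20 N straight up; about 8 mm up it pops, the catches spring out under the skirt and it rests loosely on them, 12 mm up with neck inside; free after 24 mm.
- neck3 (a point): Top of the collar round neck 3 (y = 142.5 mm on the dispenser, 60 mm above the deck): where the origin of cap3 is when fully home. Axes as the dispenser's.
- cup: Blue mug, 76 mm wide, 85 mm high; a bystander to leave alone. Origin at the centre of its underside.
- pillbox: Flat pillbox with coloured lids, 60 x 160 x 25 mm; a bystander to leave alone. Origin at the centre of its underside.
- drops0: Eye-drop bottle, 30 mm wide, 70 mm high, in a white plastic tray; a bystander to leave alone. Origin at the centre of its underside.
- drops1: Eye-drop bottle, 30 mm wide, 70 mm high, in a white plastic tray; a bystander to leave alone. Origin at the centre of its underside.
- lotion: Lotion bottle, 48 mm wide, 130 mm high; a bystander to leave alone. Origin at the centre of its underside.
- glasses_case: Blue spectacle case, 60 x 160 x 35 mm; a bystander to leave alone. Origin at the centre of its underside.
Not all that is in view belongs to the job. What is shaped like the puller but green or purple is not meant.

How it is judged:
By the outcome, as a careful person would: the job done as asked, in the order asked, and still so for the second after the job is handed in, with the robot touching nothing.
Of cap0, cap1, cap2, cap3 only 3 to 4 are there at a start; the rules pass over those that are not, and their reading is None.
At some moment in a run one of puller may be knocked a few centimetres aside while the robot is not near it.
It also fails if it takes over 210 s, if anything falls off the work surface, if the arm or the gripper's body presses on something with over 40 N, if the wrist force passes 120 N, or if a joint passes its speed limit or range.

### The arm

A 6-joint arm with a two-finger parallel gripper is mounted at the origin on the work surface. World frame = base frame: x ahead of the robot, y to its left, z up, the work surface at z = 0. Lengths are in m, angles in rad, forces in N, time in s.
With the tool pointing down it reaches from about 0.375 to 0.975 m from the base axis. Payload 3.8 kg.
Tool frame: the origin (TCP) lies midway between the tips of the shut fingers; the grasp point (between the pads) lies 19 mm behind it; x points along the fingers, z is the direction in which the jaws open and shut, and the axes are right-handed (so a half turn about x gives the same grasp; the last joint's range is limited). The gripper opens to 85 mm and grips with 20 to 120 N. Pads are 22 mm wide; open, the fingers measure 114 mm over their backs; the gripper's body (76 mm by 85 mm) begins 54 mm behind the grasp point. The pads swing forward as they close: fully open they stand 13 mm farther back than shut.
Start: joints at [-1.302, 0.264, 1.604, -0, 1.274, -0.037], TCP at [0.203, -0.644, 0.2] pointing down, gripper open.
Joint ranges: [-2.63, 2.63], [-0.94, 2.18], [0.31, 2.57], [-1.31, 4.45], [0, 2.66], [-2.55, 2.55]. Speed limits (rad/s): [2.57, 2.57, 3.14, 3.14, 3.14, 3.14].

### API

Orientations are given as a rotation vector (axis times angle).
In Python, from workcell import * gives the robot as it stands. The module is installed in compiled form; this text tells all that it offers.
- The arm moves only by the tool carry_out, never from a script. Its arguments are lists of equal length, an entry for each row: "offset": the shift along the tool's x, y, z in cm, a list of three; "delta_rot": the turn, a rotation vector about the tool's x, y, z in degrees, a list of three. A call has exactly 5 rows; each row shifts and turns the commanded pose from where the row before left it, along the tool's axes as they then stand; what a row does not reach is not made up. A row lasts 1/12 s, in which the tool goes at most 41.7 mm and 7.16 degrees, less where a joint would pass 70% of its speed; a pose out of reach is approached as far as the arm can. A call is refused whole if a number of a shift passes 4.17 or a number of a turn 7.16, either way. A call with a gripper value outside its range is refused whole. "fingers" is the opening, from -1 (shut) to 1 (fully open), set as the call begins (left out, the last holds). The fingers move at their own pace and stop on an object; "newtons" is the grip in N (left out, the last holds). Time passes only in rows, so rows that do not move let the fingers close, or fill a call up. It gives the time, the measured TCP pose, the force and the opening at its end, in the units of the state.
- read_state(): the state, without advancing time (a new reading comes with each control period).
- read_camera(name): name is "scene" or "top"; returns (picture, depth): 480x640x3 uint8, red, green, blue; 480x640 float32, m along the optical axis (not along the pixel's ray), 0 where there is no reading.
- get_calibration(name): a dict with "fx", "fy", "cx", "cy" (pixels), "R" (3x3) and "t" (3): a world point X has camera coordinates R X + t. Camera axes: x right, y down, z forward; pixel columns grow to the right and rows downward; lengths in m; the calibration is good to about 2 mm. A picture is of the moment at which its call begins. get_calibration takes no time and is no camera call.
- finish_job(): hands the job in, once; it reports no verdict.
The state is a dict: "time": time; "q": joint angles; "joint_vel": joint speeds; "joint_torque": joint torques, N m; "tool_pos": TCP position; "tcp_rot": TCP orientation; "wrist_force": force on the tool from outside, world axes, zero at the start; "torque": the same for the moment, N m; "width": opening from 0.0 (shut) to 1.0 (fully open).
Only numpy, scipy, OpenCV 4.12 (cv2) and the standard library are available. Lean on these libraries where they do the work, as an engineer would, in place of code of your own. Each camera call takes 0.05 s, during which the arm holds its last target. There are 200 camera calls.

## Working session

There is one attempt and no reset: what is moved stays moved. The work goes in short steps, Python scripts to look and compute and a tool call to move; the robot and the scene stay as the last step left them, time stands still between calls to the robot, and variables do not carry over. Pictures are saved under pics/ and viewed, about 12 in all and at most 16, crops included, and the job is handed in when it is done.

Besides the shell and the picture viewer there is one more tool, called after "Request:" as a command line: name --argument value ..., lists and objects as JSON in quotes. carry_out: Moves the arm, as the interface text tells. Its arguments: {"type":"object","properties":{"offset":{"type":"array"},"delta_rot":{"type":"array"},"fingers":{"type":"number"},"newtons":{"type":"number"}},"required":["offset","delta_rot"]}

```bash
mkdir -p pics; cat > h.py <<'E'
from workcell import *
import numpy as np, cv2
from scipy.spatial.transform import Rotation as Rn
def look(n,save=None):
    im,d=read_camera(n); im=im.copy()
    if save: cv2.imwrite('pics/'+save,im[:,:,::-1])
    return im,d
def cloud(n,d):
    c=get_calibration(n); v,u=np.mgrid[0:480,0:640]
    p=np.stack([(u-c['cx'])/c['fx']*d,(v-c['cy'])/c['fy']*d,d],-1)
    return (p-np.array(c['t']))@np.array(c['R'])   # world
def proj(n,X):
    c=get_calibration(n); p=np.array(c['R'])@np.array(X,float)+np.array(c['t'])
    return c['fx']*p[0]/p[2]+c['cx'],c['fy']*p[1]/p[2]+c['cy']
def st():
    s=read_state(); R=Rn.from_rotvec(s['tcp_rot']).as_matrix()
    print('t %.2f pos %s w %.3f F %s'%(s['time'],np.round(s['tool_pos'],4),s['width'],np.round(s['wrist_force'],1)));print(np.round(R,3)); return s,R
def plan(target,yaw=None):
    """tool-frame shift in cm to reach target with tool now; yaw=desired world angle of tool z (mod pi)"""
    s,R=st(); d=R.T@(np.array(target)-np.array(s['tool_pos']))*100
    print('shift cm',np.round(d,2))
    if yaw is not None:
        a=np.arctan2(R[1,2],R[0,2]); e=(yaw-a+np.pi/2)%np.pi-np.pi/2
        print('turn about tool x deg',np.round(np.degrees(-e),1),'q6',s['q'][5])
E
cat > a.py <<'E'
from h import *
s,R=st();print(s['q'])
for n in('scene','top'):
    im,d=look(n,n+'0.png'); np.savez('/tmp/%s0.npz'%n,im=im,d=d); c=get_calibration(n)
    print(n,c['fx'],c['cx'],c['cy'],'cam pos',-np.array(c['R']).T@np.array(c['t']),'axis',np.array(c['R'])[2], (d==0).mean())
E
python3 a.py
```

```text
t 0.00 pos [ 0.203  -0.6429  0.1985] w 1.003 F [ 0.2  0.4 -0. ]
[[-0.001  0.954  0.301]
 [ 0.002  0.301 -0.954]
 [-1.     0.    -0.002]]
[-1.30186653e+00  2.64763749e-01  1.60535630e+00  2.91859345e-06
  1.27371571e+00 -3.68728333e-02]
scene 481.87273504248475 312.6725868180413 237.83564350915933 cam pos [ 1.01844518 -0.42442239  0.87894591] axis [-0.49527269  0.44208547 -0.74784049] 0.003990885416666667
top 508.1907519515496 329.0986642255156 239.90270147209455 cam pos [0.27758458 0.00625507 1.38147263] axis [ 0.21312023  0.0098082  -0.97697675] 0.003987630208333333
```

View pics/scene0.png

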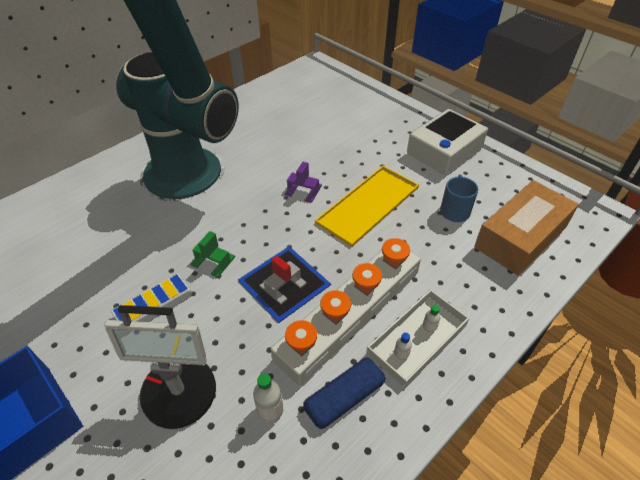

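View pics/top0.png

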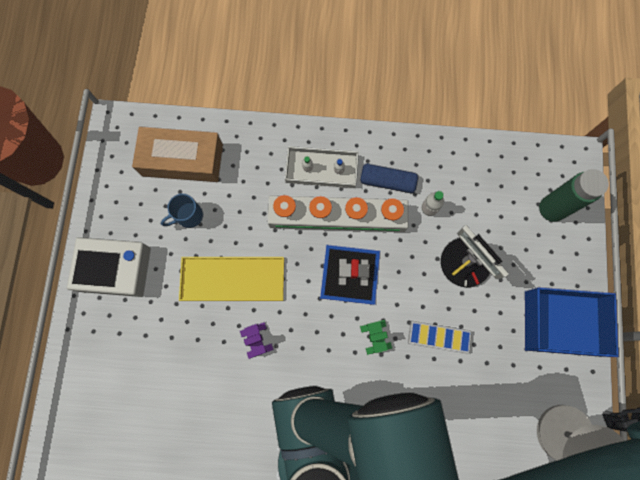

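```bash
cat > m.py <<'E'
from h import *
cl={};im={};hsv={}
for n in('scene','top'):
    z=np.load('/tmp/%s0.npz'%n); im[n]=z['im']; cl[n]=cloud(n,z['d']); hsv[n]=cv2.cvtColor(im[n],cv2.COLOR_RGB2HSV)
print('deck z',[np.median(cl[n][...,2][(abs(cl[n][...,2])<.02)]) for n in cl])
def comps(n,lo,hi,zr,name,amin=15):
    m=cv2.inRange(hsv[n],lo,hi); m[(cl[n][...,2]<zr[0])|(cl[n][...,2]>zr[1])]=0
    k,l,s,c=cv2.connectedComponentsWithStats(m)
    for i in range(1,k):
        if s[i,4]>=amin:
            P=cl[n][l==i]; r=cv2.minAreaRect((P[:,:2]*1000).astype(np.float32))
            print(name,n,'px',np.round(c[i]),'A',s[i,4],'med',np.round(np.median(P,0),3),'zmax %.3f'%np.percentile(P[:,2],95),'rect',np.round(r[0]),np.round(r[1]),round(r[2],1))
for n in cl:
    comps(n,(5,150,120),(14,255,255),(.085,.11),'cap')
    comps(n,(22,180,120),(32,255,255),(-.01,.3),'yellow',10)
    comps(n,(0,170,80),(4,255,255),(-.01,.2),'red',8); comps(n,(175,170,80),(180,255,255),(-.01,.2),'red2',8)
    comps(n,(105,150,80),(125,255,255),(-.005,.03),'blue',40)
E
python3 m.py; python3 - <<'E'
import cv2,numpy as np
t=cv2.imread('pics/top0.png');s=cv2.imread('pics/scene0.png')
a=cv2.resize(t[210:310,430:530],(400,400),interpolation=cv2.INTER_CUBIC)
b=cv2.resize(s[290:430,90:230],(400,400),interpolation=cv2.INTER_CUBIC)
c=cv2.resize(t[180:310,310:440],(400,200)[::1]) if 0 else cv2.resize(s[240:330,230:340],(400,200))
d=cv2.resize(t[240:310,310:390],(400,200))
cv2.imwrite('pics/c1.png',np.vstack([np.hstack([a,b]),np.hstack([c,d])]))
E
```

```text
deck z [np.float64(0.0007184609660100318), np.float64(0.00044947991462362187)]
cap scene px [396. 249.] A 428 med [0.647 0.142 0.096] zmax 0.099 rect [645. 144.] [57. 57.] 40.2
cap scene px [367. 275.] A 492 med [0.651 0.048 0.096] zmax 0.099 rect [648.  50.] [58. 59.] 59.3
cap scene px [335. 303.] A 557 med [ 0.656 -0.046  0.096] zmax 0.099 rect [654. -45.] [57. 56.] 45.0
cap scene px [301. 335.] A 641 med [ 0.661 -0.141  0.096] zmax 0.099 rect [ 658. -140.] [59. 57.] 27.4
yellow scene px [366. 205.] A 3618 med [0.452 0.268 0.005] zmax 0.012 rect [452. 277.] [121. 282.] 4.4
yellow scene px [169. 288.] A 141 med [ 0.344 -0.246  0.026] zmax 0.028 rect [ 344. -246.] [18. 50.] 84.7
yellow scene px [151. 299.] A 149 med [ 0.34  -0.29   0.026] zmax 0.029 rect [ 428. -305.] [ 20. 226.] 80.2
yellow scene px [129. 304.] A 35 med [ 0.321 -0.332  0.027] zmax 0.260 rect [ 415. -344.] [ 16. 205.] 82.4
yellow scene px [133. 315.] A 49 med [ 0.353 -0.338  0.026] zmax 0.029 rect [ 353. -338.] [22. 15.] 35.5
red scene px [282. 266.] A 175 med [ 0.505 -0.053  0.085] zmax 0.089 rect [498. -52.] [41. 1
[... 1446 characters left out ...]
50. 275.] A 636 med [ 0.48  -0.044  0.004] zmax 0.009 rect [488. -44.] [147. 147.] 88.1
blue top px [527. 320.] A 186 med [ 0.401 -0.522  0.018] zmax 0.028 rect [ 401. -523.] [153.   7.] 0.3
blue top px [571. 323.] A 3484 med [ 0.402 -0.646  0.006] zmax 0.014 rect [ 404. -641.] [162. 148.] 89.8
blue top px [415. 333.] A 98 med [ 0.342 -0.225  0.026] zmax 0.029 rect [ 343. -225.] [16. 46.] 87.2
blue top px [432. 335.] A 100 med [ 0.34  -0.269  0.026] zmax 0.029 rect [ 339. -269.] [16. 46.] 85.3
blue top px [448. 338.] A 95 med [ 0.336 -0.313  0.026] zmax 0.029 rect [ 336. -313.] [17. 46.] 85.9
blue top px [465. 341.] A 95 med [ 0.332 -0.357  0.026] zmax 0.029 rect [ 332. -356.] [16. 46.] 87.7
```

View pics/c1.png

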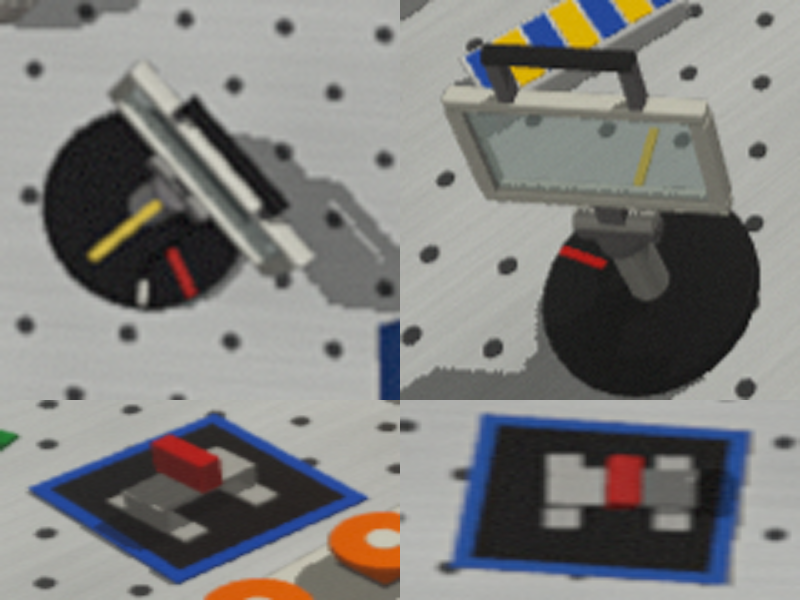

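Request:
carry_out --offset '[[-2, 1, -1], [-3, 2, -2], [-2, 2.6, -2.7], [-1.5, 2.6, -2.7], [-1.5, 2.6, -2.7]]' --delta_rot '[[0, 0, 0], [0, 0, 0], [0, 0, 0], [0, 0, 0], [0, 0, 0]]' --fingers 1 --newtons 80

```text
time: 0.52
tool_pos: [0.2727, -0.5047, 0.3]
tcp_rot: [0.982, 1.338, -0.982]
wrist_force: [0.4, -0.3, 0.6]
width: 0.996
```

Request:
carry_out --offset '[[0, 2.6, -2.7], [0, 2.6, -2.7], [0, 2.6, -2.7], [0, 2.6, -2.7], [0, 2.6, -2.7]]' --delta_rot '[[0, 0, 0], [0, 0, 0], [0, 0, 0], [0, 0, 0], [0, 0, 0]]'

```text
time: 0.93
tool_pos: [0.356, -0.3362, 0.299]
tcp_rot: [0.982, 1.339, -0.981]
wrist_force: [0.7, -0.9, 0.2]
width: 1.0
```

Request:
carry_out --offset '[[0, 2.6, -2.7], [0, 2.6, -2.7], [0, 2.6, -2.7], [0, 2.6, -2.7], [0, 2.6, -2.7]]' --delta_rot '[[0, 0, 0], [0, 0, 0], [0, 0, 0], [0, 0, 0], [0, 0, 0]]'

```text
time: 1.35
tool_pos: [0.4392, -0.1684, 0.2991]
tcp_rot: [0.981, 1.339, -0.981]
wrist_force: [0.9, -0.0, -0.6]
width: 1.002
```

Request:
carry_out --offset '[[0, 2.6, -2.7], [0, 2.6, -2.7], [0, 2, -2], [0, 1.4, -1.4], [0, 0.6, -0.6]]' --delta_rot '[[0, 0, 0], [0, 0, 0], [0, 0, 0], [0, 0, 0], [0, 0, 0]]'

```text
time: 1.77
tool_pos: [0.4991, -0.0503, 0.2988]
tcp_rot: [0.979, 1.341, -0.979]
wrist_force: [0.0, 0.1, 0.3]
width: 0.997
```

Request:
carry_out --offset '[[0, 0, 0], [0, 0, 0], [0, 0, 0], [0, 0, 0], [0, 0, 0]]' --delta_rot '[[5, 0, 0], [5, 0, 0], [5, 0, 0], [0, 0, 0], [0, 0, 0]]'

```text
time: 2.18
tool_pos: [0.4982, -0.0534, 0.2991]
tcp_rot: [1.175, 1.231, -1.176]
wrist_force: [0.2, 0.3, 0.3]
width: 0.998
```

```bash
cat > p.py <<'E'
from h import *
im,d=look('scene'); P=cloud('scene',d); hsv=cv2.cvtColor(im,cv2.COLOR_RGB2HSV)
m=(cv2.inRange(hsv,(0,170,80),(4,255,255))>0)&(P[...,2]>.03)&(P[...,2]<.2)&(P[...,1]>-.25)
Q=P[m]; T=Q[Q[:,2]>Q[:,2].max()-.006]; r=cv2.minAreaRect((T[:,:2]*1000).astype(np.float32)); print('handle top',r,T[:,2].mean())
plan([r[0][0]/1000,r[0][1]/1000,.13])
E
python3 p.py
cat > tr.py <<'E'
from h import *
z=np.load('/tmp/top0.npz');P=cloud('top',z['d']);hsv=cv2.cvtColor(z['im'],cv2.COLOR_RGB2HSV)
m=(cv2.inRange(hsv,(18,150,80),(34,255,255))>0)&(abs(P[...,0]-.45)<.1)&(abs(P[...,1]-.277)<.18)
print('tray top',cv2.minAreaRect((P[m][:,:2]*1000).astype(np.float32)))
for n in('scene','top'):
    z=np.load('/tmp/%s0.npz'%n);P=cloud(n,z['d']);im=z['im'].astype(int)
    m=(im.max(2)<60)&(P[...,2]>.013)&(P[...,2]<.024)&(np.hypot(P[...,0]-.55,P[...,1]+.37)<.12)
    print(n,'disc',cv2.minEnclosingCircle((P[m][:,:2]*1000).astype(np.float32)),m.sum())
    m=(P[...,2]>.10)&(P[...,2]<.3)&(np.hypot(P[...,0]-.55,P[...,1]+.40)<.14); Q=P[m]
    b=(im.max(2)[m]<70)&(Q[:,2]>.2); B=Q[b]; print('bar',cv2.minAreaRect((B[:,:2]*1000).astype(np.float32)),np.median(B[:,2]),B[:,2].max())
E
python3 tr.py
```

```text
handle top ((498.4922180175781, -52.38058090209961), (39.686283111572266, 16.838973999023438), 4.111263751983643) 0.08633458979934422
t 2.23 pos [ 0.4982 -0.0534  0.2992] w 0.998 F [0.1 0.1 0.6]
[[-0.001  0.999  0.046]
 [-0.     0.046 -0.999]
 [-1.    -0.001  0.   ]]
shift cm [16.92  0.04 -0.1 ]
tray top ((448.9285583496094, 275.607177734375), (118.28713989257812, 279.4476318359375), 4.14101505279541)
scene disc ((549.9365844726562, -358.0486755371094), 69.27880859375) 3105
bar ((536.4004516601562, -345.0909118652344), (83.24533081054688, 14.122175216674805), 44.540008544921875) 0.25634394624926204 0.26269082552218487
top disc ((543.0078735351562, -355.9967041015625), 68.24595642089844) 1107
bar ((531.5960083007812, -343.1812744140625), (79.3876953125, 11.554908752441406), 44.89288330078125) 0.25855146541278806 0.2656896506744961
```

Request:
carry_out --offset '[[2, 0, -0.1], [3.5, 0, 0], [3.5, 0, 0], [3.5, 0, 0], [3.5, 0, 0]]' --delta_rot '[[0, 0, 0], [0, 0, 0], [0, 0, 0], [0, 0, 0], [0, 0, 0]]'

```text
time: 2.65
tool_pos: [0.4984, -0.0523, 0.1382]
tcp_rot: [1.176, 1.229, -1.175]
wrist_force: [0.7, -0.2, -0.1]
width: 1.0
```

Request:
carry_out --offset '[[3, 0, 0], [2.5, 0, 0], [2, 0, 0], [1.1, 0, 0], [0.5, 0, 0]]' --delta_rot '[[0, 0, 0], [0, 0, 0], [0, 0, 0], [0, 0, 0], [0, 0, 0]]'

```text
time: 3.07
tool_pos: [0.4968, -0.052, 0.0464]
tcp_rot: [1.175, 1.233, -1.179]
wrist_force: [-0.6, 0.3, 1.1]
width: 1.001
```

Request:
carry_out --offset '[[0, 0, 0], [0, 0, 0], [0, 0, 0], [0, 0, 0], [0, 0, 0]]' --delta_rot '[[0, 0, 0], [0, 0, 0], [0, 0, 0], [0, 0, 0], [0, 0, 0]]' --fingers -1 --newtons 80

```text
time: 3.48
tool_pos: [0.4996, -0.0521, 0.0497]
tcp_rot: [1.178, 1.228, -1.175]
wrist_force: [-0.5, 0.3, -0.0]
width: 0.306
```

Request:
carry_out --offset '[[0, 0, 0], [0, 0, 0], [0, 0, 0], [0, 0, 0], [0, 0, 0]]' --delta_rot '[[0, 0, 0], [0, 0, 0], [0, 0, 0], [0, 0, 0], [0, 0, 0]]'

```text
time: 3.9
tool_pos: [0.4995, -0.0515, 0.0496]
tcp_rot: [1.178, 1.229, -1.175]
wrist_force: [-0.6, 2.3, 6.3]
width: 0.173
```

```bash
python3 -c "
from h import *
st();im,d=look('scene')
cv2.imwrite('pics/g1.png',cv2.resize(im[200:350,200:400,::-1],(800,600)))"
```

```text
t 3.90 pos [ 0.4995 -0.0515  0.0496] w 0.173 F [-0.6  2.3  6.3]
[[ 0.002  0.999  0.044]
 [ 0.     0.044 -0.999]
 [-1.     0.002 -0.   ]]
```

View pics/g1.png

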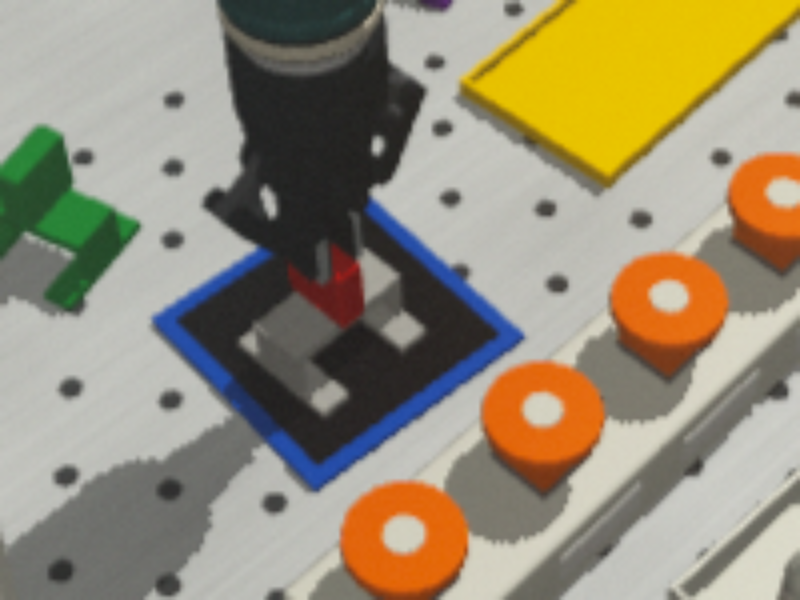

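Request:
carry_out --offset '[[-1, 0, 0], [-2, 0, 0], [-2, 0, 0], [-1.5, 0, 0], [-0.5, 0, 0]]' --delta_rot '[[0, 0, 0], [0, 0, 0], [0, 0, 0], [0, 0, 0], [0, 0, 0]]'

```text
time: 4.37
tool_pos: [0.5, -0.0523, 0.1212]
tcp_rot: [1.178, 1.226, -1.174]
wrist_force: [1.0, 0.4, -2.1]
width: 0.171
```

Request:
carry_out --offset '[[0, 0.3, -1], [0, 0.6, -2], [0, 0.9, -3], [0, 1, -3.5], [0, 1, -3.5]]' --delta_rot '[[0, 0, 0], [0, 0, 0], [0, 0, 0], [0, 0, 0], [0, 0, 0]]'

```text
time: 4.78
tool_pos: [0.5296, 0.0811, 0.1167]
tcp_rot: [1.177, 1.231, -1.18]
wrist_force: [1.0, -0.1, -2.4]
width: 0.173
```

Request:
carry_out --offset '[[0, 0.8, -3], [0, 0.5, -1.9], [0, 0.3, -1], [0, 0, 0], [0, 0, 0]]' --delta_rot '[[0, 0, 0], [0, 0, 0], [0, 0, 0], [0, 0, 0], [0, 0, 0]]'

```text
time: 5.2
tool_pos: [0.5431, 0.1392, 0.1172]
tcp_rot: [1.174, 1.231, -1.178]
wrist_force: [0.9, -0.4, -2.3]
width: 0.171
```

```bash
cat > q.py <<'E'
from h import *
# grey steel puller measured in both views near the tool + caps still seen
s,R=st(); T=np.array(s['tool_pos'])
for n in('scene','top'):
    im,d=look(n,None); P=cloud(n,d); hsv=cv2.cvtColor(im,cv2.COLOR_RGB2HSV)
    m=(hsv[...,1]<60)&(np.abs((P-T)@R[:,1])<.05)&(np.abs((P-T)@R[:,2])<.06)&(P[...,2]<T[2]-.003)&(P[...,2]>T[2]-.052)
    Q=(P[m]-T)@R
    if len(Q): print(n,len(Q),'grey extents tool y',np.round(np.percentile(Q[:,1],[1,50,99]),4),'z',np.round(np.percentile(Q[:,2],[1,50,99]),4),'down',np.round(np.percentile(Q[:,0],[1,99]),4))
    c=cv2.inRange(hsv,(5,150,120),(14,255,255)); c[(P[...,2]<.02)]=0
    k,l,S,_=cv2.connectedComponentsWithStats(c)
    for i in range(1,k):
        if S[i,4]>60:
            C=P[l==i]; C=C[C[:,2]>C[:,2].max()-.008]; r=cv2.minAreaRect((C[:,:2]*1000).astype(np.float32)); c3=np.array([r[0][0]/1000,r[0][1]/1000,np.median(C[:,2])]); print(n,'cap',np.round(c3,4),np.round(r[1]),'rel tool cm',np.round((c3-T)@R*100,2))
E
python3 q.py
```

```text
t 5.20 pos [0.5431 0.1392 0.1172] w 0.171 F [ 0.9 -0.4 -2.3]
[[-0.002  0.999  0.045]
 [-0.001  0.045 -0.999]
 [-1.    -0.002  0.001]]
scene 562 grey extents tool y [-0.0341  0.0065  0.0306] z [-0.0379  0.0267  0.0401] down [0.0052 0.045 ]
scene cap [0.6441 0.1445 0.0962] [58. 55.] rel tool cm [ 2.07 10.12 -0.08]
scene cap [ 1.0184 -0.4244  0.8789] [0. 0.] rel tool cm [-76.22  44.74  58.55]
scene cap [ 1.0184 -0.4244  0.8789] [0. 0.] rel tool cm [-76.22  44.74  58.55]
scene cap [ 1.0184 -0.4244  0.8789] [0. 0.] rel tool cm [-76.22  44.74  58.55]
top 152 grey extents tool y [-0.0246 -0.0123  0.0069] z [-0.0354 -0.0198  0.0217] down [0.0032 0.0423]
top cap [0.6447 0.0513 0.0988] [52. 50.] rel tool cm [1.82 9.76 9.24]
top cap [0.2776 0.0063 1.3815] [0. 0.] rel tool cm [-126.35  -27.43   12.21]
top cap [0.2776 0.0063 1.3815] [0. 0.] rel tool cm [-126.35  -27.43   12.21]
```

Request:
carry_out --offset '[[0, 1, -0.1], [0, 2.5, 0], [0, 3, 0], [0, 2.2, 0], [0, 1.4, 0]]' --delta_rot '[[0, 0, 0], [0, 0, 0], [0, 0, 0], [0, 0, 0], [0, 0, 0]]'

```text
time: 5.72
tool_pos: [0.6484, 0.1434, 0.1188]
tcp_rot: [1.18, 1.227, -1.176]
wrist_force: [-0.1, -0.8, -2.0]
width: 0.175
```

Request:
carry_out --offset '[[0, 0, 0], [0, 0, 0], [0, 0, 0], [0, 0, 0], [0, 0, 0]]' --delta_rot '[[0, 0, 0], [0, 0, 0], [0, 0, 0], [0, 0, 0], [0, 0, 0]]'

```text
time: 6.13
tool_pos: [0.6441, 0.1445, 0.1183]
tcp_rot: [1.177, 1.23, -1.177]
wrist_force: [-0.1, -0.4, -2.6]
width: 0.174
```

```bash
python3 -c "
from h import *
st();im,d=look('scene')
cv2.imwrite('pics/g2.png',cv2.resize(im[180:300,330:490,::-1],(800,600)))"
```

```text
t 6.13 pos [0.6441 0.1445 0.1183] w 0.174 F [-0.1 -0.4 -2.6]
[[-0.001  0.999  0.044]
 [-0.     0.044 -0.999]
 [-1.    -0.001  0.   ]]
```

View pics/g2.png

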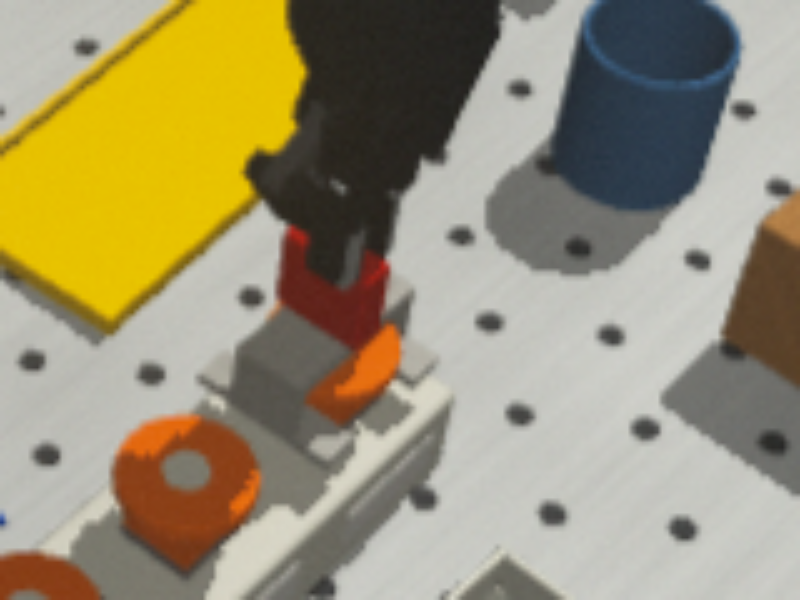

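Request:
carry_out --offset '[[-0.3, 0, 0], [-0.4, 0, 0], [-0.4, 0, 0], [-0.4, 0, 0], [-0.4, 0, 0]]' --delta_rot '[[0, 0, 0], [0, 0, 0], [0, 0, 0], [0, 0, 0], [0, 0, 0]]'

```text
time: 6.6
tool_pos: [0.6439, 0.1446, 0.1364]
tcp_rot: [1.175, 1.231, -1.179]
wrist_force: [0.3, -0.7, -2.8]
width: 0.171
```

Request:
carry_out --offset '[[-0.4, 0, 0], [-0.5, 0, 0], [-0.7, 0, 0], [-0.8, 0, 0], [-0.8, 0, 0]]' --delta_rot '[[0, 0, 0], [0, 0, 0], [0, 0, 0], [0, 0, 0], [0, 0, 0]]'

```text
time: 7.02
tool_pos: [0.6457, 0.1449, 0.1713]
tcp_rot: [1.178, 1.229, -1.175]
wrist_force: [-0.4, -0.5, -2.6]
width: 0.173
```

Request:
carry_out --offset '[[-0.5, 0, 0], [-0.4, 0, 0], [-0.2, 0, 0], [0, 0, 0], [0, 0, 0]]' --delta_rot '[[0, 0, 0], [0, 0, 0], [0, 0, 0], [0, 0, 0], [0, 0, 0]]'

```text
time: 7.43
tool_pos: [0.6448, 0.1447, 0.1802]
tcp_rot: [1.177, 1.23, -1.177]
wrist_force: [0.7, -0.3, -2.4]
width: 0.173
```

```bash
python3 -c "
from h import *
st();im,d=look('scene')
cv2.imwrite('pics/g3.png',cv2.resize(im[160:280,330:490,::-1],(640,480)))"
```

```text
t 7.43 pos [0.6448 0.1447 0.1802] w 0.173 F [ 0.7 -0.3 -2.4]
[[-0.     0.999  0.044]
 [-0.     0.044 -0.999]
 [-1.    -0.     0.   ]]
```

View pics/g3.png

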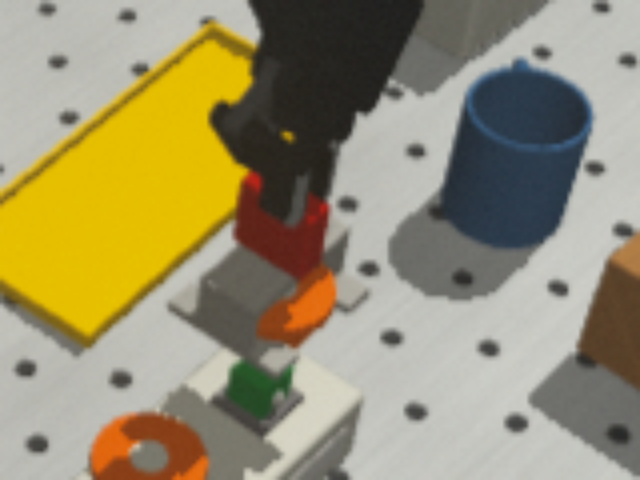

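Request:
carry_out --offset '[[0, -0.35, -0.4], [0, -0.7, -0.8], [0, -1.05, -1.2], [0, -1.4, -1.6], [0, -1.4, -1.6]]' --delta_rot '[[0, 0, 0], [0, 0, 0], [0, 0, 0], [0, 0, 0], [0, 0, 0]]'

```text
time: 7.9
tool_pos: [0.5919, 0.1998, 0.18]
tcp_rot: [1.177, 1.231, -1.178]
wrist_force: [-0.2, 0.5, -3.0]
width: 0.173
```

Request:
carry_out --offset '[[0, -1.4, -1.6], [0, -1.4, -1.6], [0, -1.4, -1.6], [0, -1.4, -1.6], [0, -1.4, -1.6]]' --delta_rot '[[0, 0, 0], [0, 0, 0], [0, 0, 0], [0, 0, 0], [0, 0, 0]]'

```text
time: 8.32
tool_pos: [0.5177, 0.277, 0.1803]
tcp_rot: [1.176, 1.231, -1.177]
wrist_force: [0.5, 0.1, -3.2]
width: 0.175
```

Request:
carry_out --offset '[[0, -1.4, -1.6], [0, -1.4, -1.6], [0, -1.4, -1.6], [0, -1.4, -1.6], [0, -1.4, -1.6]]' --delta_rot '[[0, 0, 0], [0, 0, 0], [0, 0, 0], [0, 0, 0], [0, 0, 0]]'

```text
time: 8.73
tool_pos: [0.4442, 0.3535, 0.1803]
tcp_rot: [1.176, 1.231, -1.177]
wrist_force: [-0.6, 0.8, -3.0]
width: 0.17
```

Request:
carry_out --offset '[[0, -1.05, -1.2], [0, -0.7, -0.8], [0, -0.5, -0.6], [0, -0.35, -0.4], [0, -0.05, -0.1]]' --delta_rot '[[0, 0, 0], [0, 0, 0], [0, 0, 0], [0, 0, 0], [0, 0, 0]]'

```text
time: 9.15
tool_pos: [0.4181, 0.3825, 0.1804]
tcp_rot: [1.176, 1.23, -1.176]
wrist_force: [0.7, -0.6, -2.6]
width: 0.173
```

```bash
python3 q.py; python3 -c "
from h import *
plan([.4187,.3822,.063])"
```

```text
t 9.15 pos [0.4181 0.3825 0.1804] w 0.173 F [ 0.7 -0.6 -2.6]
[[-0.     0.999  0.045]
 [ 0.     0.045 -0.999]
 [-1.    -0.    -0.   ]]
scene 453 grey extents tool y [-0.0373  0.0033  0.0307] z [-0.0397  0.032   0.041 ] down [0.005  0.0461]
scene cap [ 1.0184 -0.4244  0.8789] [0. 0.] rel tool cm [-69.87  56.35  83.31]
scene cap [ 1.0184 -0.4244  0.8789] [0. 0.] rel tool cm [-69.87  56.35  83.31]
scene cap [ 1.0184 -0.4244  0.8789] [0. 0.] rel tool cm [-69.87  56.35  83.31]
scene cap [ 1.0184 -0.4244  0.8789] [0. 0.] rel tool cm [-69.87  56.35  83.31]
top 293 grey extents tool y [-0.0382 -0.0089  0.0282] z [0.0102 0.0307 0.0415] down [0.0039 0.0441]
top cap [0.2776 0.0063 1.3815] [0. 0.] rel tool cm [-120.11  -15.74   36.95]
top cap [0.2776 0.0063 1.3815] [0. 0.] rel tool cm [-120.11  -15.74   36.95]
top cap [ 0.6534 -0.1399  0.0979] [54. 53.] rel tool cm [ 8.25 21.17 53.25]
t 9.25 pos [0.419  0.3819 0.1804] w 0.172 F [ 0.1 -0.5 -3.3]
[[ 0.     0.999  0.044]
 [-0.     0.044 -0.999]
 [-1.     0.     0.   ]]
shift cm [11.74 -0.03 -0.03]
```

Request:
carry_out --offset '[[0.5, 0, 0], [1, 0, 0], [1.5, 0, 0], [2, 0, 0], [2, 0, 0]]' --delta_rot '[[0, 0, 0], [0, 0, 0], [0, 0, 0], [0, 0, 0], [0, 0, 0]]'

```text
time: 9.67
tool_pos: [0.4194, 0.3815, 0.1092]
tcp_rot: [1.178, 1.229, -1.177]
wrist_force: [-0.9, -0.2, -3.0]
width: 0.17
```

Request:
carry_out --offset '[[1.8, 0, 0], [1.2, 0, 0], [0.8, 0, 0], [0.5, 0, 0], [0.4, 0, 0]]' --delta_rot '[[0, 0, 0], [0, 0, 0], [0, 0, 0], [0, 0, 0], [0, 0, 0]]'

```text
time: 10.08
tool_pos: [0.4192, 0.3821, 0.0631]
tcp_rot: [1.177, 1.229, -1.177]
wrist_force: [0.0, 0.6, -1.8]
width: 0.174
```

Request:
carry_out --offset '[[0, 0, 0], [0, 0, 0], [0, 0, 0], [0, 0, 0], [0, 0, 0]]' --delta_rot '[[0, 0, 0], [0, 0, 0], [0, 0, 0], [0, 0, 0], [0, 0, 0]]'

```text
time: 10.5
tool_pos: [0.4193, 0.3825, 0.0643]
tcp_rot: [1.178, 1.23, -1.175]
wrist_force: [0.3, 0.1, -2.2]
width: 0.167
```

```bash
sed -i "s/c\[(P\[...,2\]<.02)\]=0/c[(P[...,2]<.02)|(P[...,2]>.2)]=0/" q.py; python3 -c "
from h import *
st();im,d=look('scene')
cv2.imwrite('pics/g4.png',cv2.resize(im[120:240,340:500,::-1],(640,480)))"
```

```text
t 10.50 pos [0.4193 0.3825 0.0643] w 0.167 F [ 0.3  0.1 -2.2]
[[ 0.001  0.999  0.044]
 [ 0.001  0.044 -0.999]
 [-1.     0.001 -0.001]]
```

View pics/g4.png

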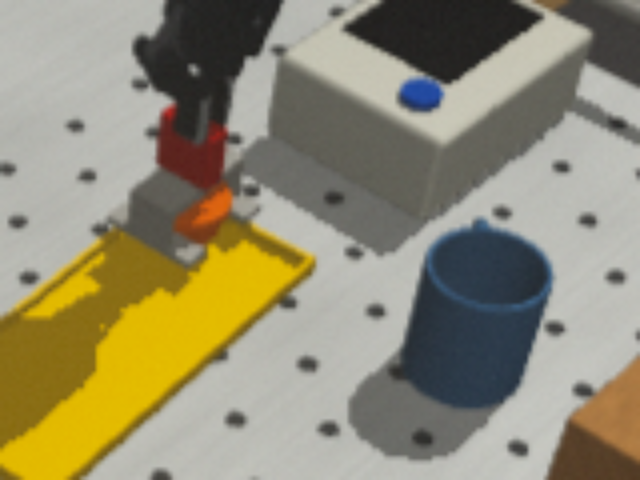

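Request:
carry_out --offset '[[0, -0.6, 0], [0, -1.5, 0], [0, -2.2, 0], [0, -2.5, 0], [0, -2.4, 0]]' --delta_rot '[[0, 0, 0], [0, 0, 0], [0, 0, 0], [0, 0, 0], [0, 0, 0]]'

```text
time: 10.97
tool_pos: [0.3246, 0.3773, 0.0631]
tcp_rot: [1.176, 1.23, -1.178]
wrist_force: [-1.0, 0.4, -2.5]
width: 0.177
```

Request:
carry_out --offset '[[-1, 0, 0], [-2, 0, 0], [-3, 0, 0], [-2, 0, 0], [-1, 0, 0]]' --delta_rot '[[0, 0, 0], [0, 0, 0], [0, 0, 0], [0, 0, 0], [0, 0, 0]]'

```text
time: 11.38
tool_pos: [0.3275, 0.3794, 0.157]
tcp_rot: [1.181, 1.23, -1.172]
wrist_force: [0.2, 1.4, -1.1]
width: 0.172
```

```bash
python3 q.py; python3 -c "
from h import *
plan([.547,.0455,.1185])"
```

```text
t 11.38 pos [0.3275 0.3794 0.157 ] w 0.172 F [ 0.2  1.4 -1.1]
[[ 0.004  0.999  0.045]
 [ 0.004  0.045 -0.999]
 [-1.     0.004 -0.004]]
scene 475 grey extents tool y [-0.0367  0.0057  0.031 ] z [-0.0396  0.0258  0.0411] down [0.0054 0.0466]
scene cap [0.4192 0.3804 0.04  ] [56. 58.] rel tool cm [11.74  9.12  0.36]
scene cap [0.6488 0.0504 0.0964] [57. 57.] rel tool cm [ 6.04 30.61 34.33]
scene cap [ 0.6535 -0.0444  0.0964] [57. 57.] rel tool cm [ 6.01 30.65 43.81]
scene cap [ 0.6584 -0.1399  0.0965] [57. 58.] rel tool cm [ 5.96 30.71 53.38]
top 303 grey extents tool y [-0.0383 -0.0093  0.0302] z [-0.0195  0.0324  0.041 ] down [0.0031 0.0443]
top cap [0.6449 0.05   0.0986] [53. 53.] rel tool cm [ 5.82 30.22 34.35]
top cap [ 0.6491 -0.0444  0.0974] [55. 53.] rel tool cm [ 5.91 30.22 43.8 ]
top cap [ 0.6536 -0.1395  0.0975] [54. 54.] rel tool cm [ 5.87 30.24 53.32]
top cap [0.4151 0.3792 0.0404] [55. 56.] rel tool cm [11.7   8.7   0.46]
t 11.48 pos [0.3278 0.3793 0.1559] w 0.167 F [-0.2  0.  -2. ]
[[ 0.004  0.999  0.044]
 [ 0.004  0.044 -0.999]
 [-1.     0.004 -0.004]]
shift cm [ 3.69 20.41 34.34]
```

Request:
carry_out --offset '[[0, 0.6, 1], [0, 1.2, 2], [0, 2, 3.4], [0, 2, 3.4], [0, 2, 3.4]]' --delta_rot '[[0, 0, 0], [0, 0, 0], [0, 0, 0], [0, 0, 0], [0, 0, 0]]'

```text
time: 11.9
tool_pos: [0.4096, 0.2469, 0.1509]
tcp_rot: [1.172, 1.231, -1.179]
wrist_force: [0.5, -0.0, -1.9]
width: 0.171
```

Request:
carry_out --offset '[[0, 2, 3.3], [0, 2, 3.3], [0, 2, 3.3], [0, 2, 3.3], [0, 2, 3.3]]' --delta_rot '[[0, 0, 0], [0, 0, 0], [0, 0, 0], [0, 0, 0], [0, 0, 0]]'

```text
time: 12.32
tool_pos: [0.5166, 0.0862, 0.1508]
tcp_rot: [1.175, 1.232, -1.181]
wrist_force: [0.0, 0.1, -2.4]
width: 0.173
```

Request:
carry_out --offset '[[1, 1.3, 2.3], [1, 0.8, 1.4], [1, 0.4, 0.7], [0.7, 0.1, 0.2], [0, 0, 0]]' --delta_rot '[[0, 0, 0], [0, 0, 0], [0, 0, 0], [0, 0, 0], [0, 0, 0]]'

```text
time: 12.73
tool_pos: [0.5428, 0.0438, 0.1126]
tcp_rot: [1.174, 1.234, -1.183]
wrist_force: [-0.1, 0.3, -2.0]
width: 0.169
```

```bash
python3 q.py
```

```text
t 12.73 pos [0.5428 0.0438 0.1126] w 0.169 F [-0.1  0.3 -2. ]
[[-0.007  0.999  0.043]
 [ 0.     0.043 -0.999]
 [-1.    -0.007 -0.   ]]
scene 656 grey extents tool y [-0.0374  0.0064  0.0306] z [-0.0384  0.0247  0.0395] down [0.0044 0.0446]
scene cap [0.4181 0.3801 0.0406] [57. 55.] rel tool cm [  7.29 -10.96 -34.13]
scene cap [0.6487 0.0506 0.0963] [57. 58.] rel tool cm [ 1.55 10.63 -0.22]
scene cap [ 0.6536 -0.0444  0.0964] [56. 57.] rel tool cm [ 1.54 10.71  9.29]
scene cap [ 0.6575 -0.1393  0.0962] [58. 58.] rel tool cm [ 1.56 10.69 18.79]
top 282 grey extents tool y [-0.0272 -0.0128  0.0089] z [-0.0377  0.0107  0.039 ] down [0.0032 0.0423]
top cap [ 0.6483 -0.0544  0.0985] [34. 53.] rel tool cm [ 1.34 10.13 10.27]
top cap [ 0.6545 -0.1385  0.0985] [53. 53.] rel tool cm [ 1.33 10.39 18.69]
top cap [0.415  0.3788 0.0408] [56. 55.] rel tool cm [  7.28 -11.28 -34.01]
```

Request:
carry_out --offset '[[-0.6, 0, -0.2], [0, 1.2, 0], [0, 2.4, 0], [0, 2.8, 0], [0, 2.2, 0]]' --delta_rot '[[0, 0, 0], [0, 0, 0], [0, 0, 0], [0, 0, 0], [0, 0, 0]]'

```text
time: 13.25
tool_pos: [0.6347, 0.0514, 0.1243]
tcp_rot: [1.178, 1.227, -1.172]
wrist_force: [0.3, 0.0, -1.2]
width: 0.169
```

Request:
carry_out --offset '[[0, 1.3, 0], [0, 0.6, 0], [0, 0, 0], [0, 0, 0], [0, 0, 0]]' --delta_rot '[[0, 0, 0], [0, 0, 0], [0, 0, 0], [0, 0, 0], [0, 0, 0]]'

```text
time: 13.67
tool_pos: [0.6497, 0.0513, 0.1224]
tcp_rot: [1.176, 1.231, -1.177]
wrist_force: [0.6, -0.4, -1.8]
width: 0.169
```

Request:
carry_out --offset '[[-0.3, 0, 0], [-0.4, 0, 0], [-0.4, 0, 0], [-0.4, 0, 0], [-0.4, 0, 0]]' --delta_rot '[[0, 0, 0], [0, 0, 0], [0, 0, 0], [0, 0, 0], [0, 0, 0]]'

```text
time: 14.08
tool_pos: [0.6509, 0.0509, 0.1426]
tcp_rot: [1.177, 1.229, -1.176]
wrist_force: [-0.1, -0.2, -2.9]
width: 0.17
```

Request:
carry_out --offset '[[-0.4, 0, 0], [-0.5, 0, 0], [-0.7, 0, 0], [-0.8, 0, 0], [-0.8, 0, 0]]' --delta_rot '[[0, 0, 0], [0, 0, 0], [0, 0, 0], [0, 0, 0], [0, 0, 0]]'

```text
time: 14.5
tool_pos: [0.6511, 0.0509, 0.175]
tcp_rot: [1.177, 1.229, -1.176]
wrist_force: [0.0, -1.0, -3.1]
width: 0.17
```

Request:
carry_out --offset '[[-0.5, 0, 0], [-0.4, 0, 0], [-0.2, 0, 0], [0, 0, 0], [0, 0, 0]]' --delta_rot '[[0, 0, 0], [0, 0, 0], [0, 0, 0], [0, 0, 0], [0, 0, 0]]'

```text
time: 14.92
tool_pos: [0.6505, 0.0509, 0.1842]
tcp_rot: [1.177, 1.23, -1.177]
wrist_force: [-0.1, 0.1, -2.6]
width: 0.172
```

```bash
cat > oc.py <<'E'
from h import *
import sys
# orange around the held cap + green necks
s,R=st(); T=np.array(s['tool_pos'])
for n in('scene','top'):
    im,d=look(n); P=cloud(n,d); hsv=cv2.cvtColor(im,cv2.COLOR_RGB2HSV)
    Q=(P-T)@R
    m=(cv2.inRange(hsv,(5,150,60),(14,255,255))>0)&(np.abs(Q[...,1])<.06)&(np.abs(Q[...,2])<.06)&(Q[...,0]<.09)
    q=Q[m]; print(n,'held orange n',len(q), np.round(np.percentile(q,[2,50,98],axis=0).T*100,1).tolist() if len(q) else '')
    g=(cv2.inRange(hsv,(45,100,30),(85,255,255))>0)&(P[...,2]>.062)&(P[...,2]<.09)&(abs(P[...,0]-.65)<.04)&(abs(P[...,1])<.17)
    k,l,S,_=cv2.connectedComponentsWithStats(g.astype(np.uint8))
    print('necks',[(np.round(np.median(P[l==i],0),3).tolist(),S[i,4]) for i in range(1,k) if S[i,4]>8])
if len(sys.argv)>1: plan([float(a) for a in sys.argv[1:4]])
E
python3 oc.py .4718 .3140 .0635
```

```text
t 14.92 pos [0.6505 0.0509 0.1842] w 0.172 F [-0.1  0.1 -2.6]
[[-0.     0.999  0.044]
 [-0.     0.044 -0.999]
 [-1.    -0.    -0.   ]]
scene held orange n 250 [[-1.8, 2.9, 4.5], [-2.3, 1.5, 2.7], [-2.2, 0.5, 2.6]]
necks [([0.649, 0.144, 0.084], np.int32(121)), ([0.653, 0.04, 0.078], np.int32(110))]
top held orange n 0 
necks []
t 15.02 pos [0.6502 0.0509 0.1837] w 0.170 F [-0.1  0.5 -2.4]
[[-0.001  0.999  0.044]
 [-0.     0.044 -0.999]
 [-1.    -0.001  0.   ]]
shift cm [ 12.04 -16.65 -27.07]
```

Request:
carry_out --offset '[[0, -0.3, -0.5], [0, -0.6, -1], [0, -0.95, -1.5], [0, -1.25, -2], [0, -1.25, -2]]' --delta_rot '[[0, 0, 0], [0, 0, 0], [0, 0, 0], [0, 0, 0], [0, 0, 0]]'

```text
time: 15.43
tool_pos: [0.6025, 0.1206, 0.1842]
tcp_rot: [1.177, 1.231, -1.177]
wrist_force: [0.5, 0.3, -2.3]
width: 0.168
```

Request:
carry_out --offset '[[0, -1.25, -2], [0, -1.25, -2], [0, -1.25, -2], [0, -1.25, -2], [0, -1.25, -2]]' --delta_rot '[[0, 0, 0], [0, 0, 0], [0, 0, 0], [0, 0, 0], [0, 0, 0]]'

```text
time: 15.85
tool_pos: [0.535, 0.2181, 0.1844]
tcp_rot: [1.176, 1.231, -1.176]
wrist_force: [-0.4, -0.1, -2.3]
width: 0.173
```

Request:
carry_out --offset '[[0, -1.25, -2], [0, -1.25, -2], [0, -1.25, -2], [0, -0.95, -1.6], [0, -0.6, -1]]' --delta_rot '[[0, 0, 0], [0, 0, 0], [0, 0, 0], [0, 0, 0], [0, 0, 0]]'

```text
time: 16.27
tool_pos: [0.4777, 0.3021, 0.1844]
tcp_rot: [1.175, 1.232, -1.175]
wrist_force: [0.0, -0.2, -2.7]
width: 0.174
```

Request:
carry_out --offset '[[0, -0.45, -0.8], [0, -0.2, -0.4], [0, -0.1, -0.25], [0.5, 0, 0], [1, 0, 0]]' --delta_rot '[[0, 0, 0], [0, 0, 0], [0, 0, 0], [0, 0, 0], [0, 0, 0]]'

```text
time: 16.68
tool_pos: [0.4739, 0.314, 0.1705]
tcp_rot: [1.18, 1.228, -1.174]
wrist_force: [0.3, 0.1, -2.7]
width: 0.169
```

Request:
carry_out --offset '[[1.5, 0, 0], [2, 0, 0], [2, 0, 0], [1.8, 0, 0], [1.2, 0, 0]]' --delta_rot '[[0, 0, 0], [0, 0, 0], [0, 0, 0], [0, 0, 0], [0, 0, 0]]'

```text
time: 17.1
tool_pos: [0.4713, 0.3119, 0.0811]
tcp_rot: [1.174, 1.23, -1.181]
wrist_force: [-0.6, 0.4, -3.0]
width: 0.174
```

Request:
carry_out --offset '[[0.8, 0, 0], [0.6, 0, 0], [0.4, 0, 0], [0.2, 0, 0], [0, 0, 0]]' --delta_rot '[[0, 0, 0], [0, 0, 0], [0, 0, 0], [0, 0, 0], [0, 0, 0]]'

```text
time: 17.52
tool_pos: [0.4729, 0.3141, 0.0648]
tcp_rot: [1.177, 1.229, -1.176]
wrist_force: [0.0, -0.2, -2.4]
width: 0.167
```

```bash
python3 q.py
```

```text
t 17.52 pos [0.4729 0.3141 0.0648] w 0.167 F [ 0.  -0.2 -2.4]
[[ 0.001  0.999  0.044]
 [ 0.     0.044 -0.999]
 [-1.     0.001 -0.   ]]
scene 377 grey extents tool y [-0.0337  0.0055  0.0306] z [-0.0373  0.0303  0.0411] down [0.0049 0.0437]
scene cap [0.4907 0.3125 0.0403] [17. 51.] rel tool cm [2.45 1.78 0.23]
scene cap [ 0.6537 -0.0447  0.0965] [57. 57.] rel tool cm [-3.17 16.48 36.64]
scene cap [ 0.6581 -0.1398  0.0964] [58. 57.] rel tool cm [-3.16 16.51 46.16]
top 189 grey extents tool y [-0.0377 -0.0123  0.0286] z [0.0115 0.0314 0.0409] down [0.0042 0.0474]
top cap [ 0.6491 -0.0444  0.0973] [55. 53.] rel tool cm [-3.25 16.03 36.59]
top cap [ 0.6546 -0.1409  0.0994] [53. 47.] rel tool cm [-3.46 16.15 46.25]
```

Request:
carry_out --offset '[[0.1, 0.6, 0], [0, 1.5, 0], [0, 2.2, 0], [0, 2.5, 0], [0, 2.4, 0]]' --delta_rot '[[0, 0, 0], [0, 0, 0], [0, 0, 0], [0, 0, 0], [0, 0, 0]]'

```text
time: 18.03
tool_pos: [0.5661, 0.3183, 0.0642]
tcp_rot: [1.178, 1.229, -1.175]
wrist_force: [0.6, 0.0, -1.5]
width: 0.172
```

Request:
carry_out --offset '[[-1, 0, 0], [-2, 0, 0], [-3, 0, 0], [-2, 0, 0], [-1, 0, 0]]' --delta_rot '[[0, 0, 0], [0, 0, 0], [0, 0, 0], [0, 0, 0], [0, 0, 0]]'

```text
time: 18.45
tool_pos: [0.5666, 0.319, 0.158]
tcp_rot: [1.182, 1.227, -1.171]
wrist_force: [0.4, 0.4, -1.7]
width: 0.168
```

Request:
carry_out --offset '[[0, -0.2, 1], [0, -0.3, 2.2], [0, -0.3, 3.6], [0, -0.3, 3.8], [0, -0.3, 3.8]]' --delta_rot '[[0, 0, 0], [0, 0, 0], [0, 0, 0], [0, 0, 0], [0, 0, 0]]'

```text
time: 18.87
tool_pos: [0.5547, 0.1714, 0.1514]
tcp_rot: [1.173, 1.232, -1.178]
wrist_force: [1.0, 0.1, -2.7]
width: 0.167
```

Request:
carry_out --offset '[[0, -0.2, 3.6], [0, -0.2, 3.6], [0, -0.2, 3.6], [0, -0.2, 3.6], [0, -0.2, 3.6]]' --delta_rot '[[0, 0, 0], [0, 0, 0], [0, 0, 0], [0, 0, 0], [0, 0, 0]]'

```text
time: 19.28
tool_pos: [0.5524, -0.009, 0.1516]
tcp_rot: [1.175, 1.232, -1.179]
wrist_force: [1.1, -0.4, -3.1]
width: 0.176
```

Request:
carry_out --offset '[[1, -0.2, 2.2], [1, -0.1, 1.2], [1, -0.1, 0.6], [0.5, 0, 0.2], [0, 0, 0]]' --delta_rot '[[0, 0, 0], [0, 0, 0], [0, 0, 0], [0, 0, 0], [0, 0, 0]]'

```text
time: 19.7
tool_pos: [0.5501, -0.0483, 0.1154]
tcp_rot: [1.175, 1.234, -1.18]
wrist_force: [-0.3, 0.4, -2.3]
width: 0.172
```

```bash
python3 q.py
```

```text
t 19.70 pos [ 0.5501 -0.0483  0.1154] w 0.172 F [-0.3  0.4 -2.3]
[[-0.005  0.999  0.044]
 [ 0.001  0.044 -0.999]
 [-1.    -0.005 -0.001]]
scene 747 grey extents tool y [-0.0367  0.0064  0.0308] z [-0.039   0.0223  0.0394] down [0.005  0.0455]
scene cap [0.4186 0.3792 0.0398] [57. 59.] rel tool cm [  7.68 -11.23 -43.28]
scene cap [0.4701 0.3112 0.0399] [55. 58.] rel tool cm [  7.64  -6.38 -36.25]
scene cap [ 0.654  -0.0446  0.0963] [56. 57.] rel tool cm [ 1.86 10.4   0.09]
scene cap [ 0.6578 -0.1396  0.0963] [58. 58.] rel tool cm [ 1.84 10.37  9.6 ]
top 250 grey extents tool y [-0.027  -0.01    0.0121] z [-0.0382 -0.01    0.0386] down [0.0033 0.0419]
top cap [0.4684 0.3096 0.0419] [55. 52.] rel tool cm [  7.44  -6.56 -36.1 ]
top cap [0.4154 0.3793 0.0422] [53. 55.] rel tool cm [  7.44 -11.55 -43.3 ]
```

Request:
carry_out --offset '[[-0.2, 0, 0.1], [0, 1.2, 0], [0, 2.4, 0], [0, 2.8, 0], [0, 2.2, 0]]' --delta_rot '[[0, 0, 0], [0, 0, 0], [0, 0, 0], [0, 0, 0], [0, 0, 0]]'

```text
time: 20.22
tool_pos: [0.6418, -0.0453, 0.1217]
tcp_rot: [1.178, 1.227, -1.173]
wrist_force: [0.7, 0.4, -0.7]
width: 0.172
```

Request:
carry_out --offset '[[0, 1.2, 0], [0, 0.4, 0], [0, 0, 0], [0, 0, 0], [0, 0, 0]]' --delta_rot '[[0, 0, 0], [0, 0, 0], [0, 0, 0], [0, 0, 0], [0, 0, 0]]'

```text
time: 20.63
tool_pos: [0.6535, -0.0452, 0.1203]
tcp_rot: [1.176, 1.231, -1.177]
wrist_force: [0.1, -1.0, -2.2]
width: 0.167
```

Request:
carry_out --offset '[[-0.3, 0, 0], [-0.4, 0, 0], [-0.4, 0, 0], [-0.4, 0, 0], [-0.4, 0, 0]]' --delta_rot '[[0, 0, 0], [0, 0, 0], [0, 0, 0], [0, 0, 0], [0, 0, 0]]'

```text
time: 21.05
tool_pos: [0.6541, -0.0455, 0.1398]
tcp_rot: [1.177, 1.23, -1.177]
wrist_force: [1.0, 0.1, -2.2]
width: 0.173
```

Request:
carry_out --offset '[[-0.4, 0, 0], [-0.5, 0, 0], [-0.7, 0, 0], [-0.8, 0, 0], [-0.8, 0, 0]]' --delta_rot '[[0, 0, 0], [0, 0, 0], [0, 0, 0], [0, 0, 0], [0, 0, 0]]'

```text
time: 21.47
tool_pos: [0.655, -0.0455, 0.1731]
tcp_rot: [1.177, 1.228, -1.176]
wrist_force: [0.3, -0.5, -2.5]
width: 0.17
```

Request:
carry_out --offset '[[-0.5, 0, 0], [-0.4, 0, 0], [-0.2, 0, 0], [0, 0, 0], [0, 0, 0]]' --delta_rot '[[0, 0, 0], [0, 0, 0], [0, 0, 0], [0, 0, 0], [0, 0, 0]]'

```text
time: 21.88
tool_pos: [0.6542, -0.0455, 0.1822]
tcp_rot: [1.177, 1.23, -1.177]
wrist_force: [-0.0, -0.4, -3.5]
width: 0.175
```

```bash
python3 oc.py .4292 .2386 .064
```

```text
t 21.88 pos [ 0.6542 -0.0455  0.1822] w 0.175 F [-0.  -0.4 -3.5]
[[-0.     0.999  0.044]
 [ 0.     0.044 -0.999]
 [-1.    -0.    -0.   ]]
scene held orange n 285 [[2.6, 3.0, 5.8], [0.7, 1.6, 2.8], [-2.5, 0.3, 2.5]]
necks [([0.646, 0.14, 0.083], np.int32(168)), ([0.651, 0.046, 0.083], np.int32(178)), ([0.663, -0.052, 0.074], np.int32(84))]
top held orange n 0 
necks [([0.64, 0.143, 0.083], np.int32(86)), ([0.645, 0.055, 0.084], np.int32(49))]
t 21.98 pos [ 0.6539 -0.0455  0.1817] w 0.170 F [-0.7 -0.2 -3.8]
[[-0.001  0.999  0.044]
 [ 0.     0.044 -0.999]
 [-1.    -0.001 -0.   ]]
shift cm [ 11.8  -21.19 -29.36]
```

Request:
carry_out --offset '[[0, -0.35, -0.5], [0, -0.75, -1], [0, -1.1, -1.6], [0, -1.5, -2.1], [0, -1.5, -2.1]]' --delta_rot '[[0, 0, 0], [0, 0, 0], [0, 0, 0], [0, 0, 0], [0, 0, 0]]'

```text
time: 22.4
tool_pos: [0.5977, 0.0263, 0.182]
tcp_rot: [1.177, 1.23, -1.178]
wrist_force: [0.1, 0.7, -3.4]
width: 0.17
```

Request:
carry_out --offset '[[0, -1.5, -2.1], [0, -1.5, -2.1], [0, -1.5, -2.1], [0, -1.5, -2.1], [0, -1.5, -2.1]]' --delta_rot '[[0, 0, 0], [0, 0, 0], [0, 0, 0], [0, 0, 0], [0, 0, 0]]'

```text
time: 22.82
tool_pos: [0.5176, 0.1282, 0.1822]
tcp_rot: [1.177, 1.23, -1.177]
wrist_force: [0.1, 1.1, -2.3]
width: 0.175
```

Request:
carry_out --offset '[[0, -1.5, -2.1], [0, -1.5, -2.1], [0, -1.5, -2.1], [0, -1.5, -2.1], [0, -1.1, -1.5]]' --delta_rot '[[0, 0, 0], [0, 0, 0], [0, 0, 0], [0, 0, 0], [0, 0, 0]]'

```text
time: 23.23
tool_pos: [0.4417, 0.2242, 0.1822]
tcp_rot: [1.176, 1.232, -1.176]
wrist_force: [0.6, -0.3, -2.2]
width: 0.173
```

Request:
carry_out --offset '[[0, -0.75, -0.9], [0, -0.4, -0.5], [0, -0.2, -0.25], [0.5, 0, 0], [1, 0, 0]]' --delta_rot '[[0, 0, 0], [0, 0, 0], [0, 0, 0], [0, 0, 0], [0, 0, 0]]'

```text
time: 23.65
tool_pos: [0.4317, 0.2385, 0.1684]
tcp_rot: [1.179, 1.228, -1.174]
wrist_force: [0.3, -0.5, -3.1]
width: 0.17
```

Request:
carry_out --offset '[[1.5, 0, 0], [2, 0, 0], [2, 0, 0], [1.8, 0, 0], [1.2, 0, 0]]' --delta_rot '[[0, 0, 0], [0, 0, 0], [0, 0, 0], [0, 0, 0], [0, 0, 0]]'

```text
time: 24.07
tool_pos: [0.4291, 0.2367, 0.0793]
tcp_rot: [1.175, 1.23, -1.181]
wrist_force: [-1.7, -0.0, -2.7]
width: 0.173
```

Request:
carry_out --offset '[[0.8, 0, 0], [0.6, 0, 0], [0.3, 0, 0], [0.1, 0, 0], [0, 0, 0]]' --delta_rot '[[0, 0, 0], [0, 0, 0], [0, 0, 0], [0, 0, 0], [0, 0, 0]]'

```text
time: 24.48
tool_pos: [0.4309, 0.2387, 0.065]
tcp_rot: [1.178, 1.229, -1.176]
wrist_force: [0.7, -1.1, -2.3]
width: 0.17
```

```bash
python3 q.py
```

```text
t 24.48 pos [0.4309 0.2387 0.065 ] w 0.170 F [ 0.7 -1.1 -2.3]
[[ 0.001  0.999  0.044]
 [ 0.     0.044 -0.999]
 [-1.     0.001 -0.   ]]
scene 412 grey extents tool y [-0.0378  0.0049  0.0308] z [-0.0377  0.0289  0.0403] down [0.0043 0.0445]
scene cap [0.4187 0.3802 0.0401] [56. 59.] rel tool cm [  2.49  -0.6  -14.19]
scene cap [0.4713 0.3113 0.0402] [57. 56.] rel tool cm [ 2.49  4.35 -7.07]
scene cap [0.4483 0.2379 0.0398] [20. 52.] rel tool cm [2.53 1.73 0.15]
scene cap [ 0.658  -0.1397  0.0963] [58. 57.] rel tool cm [-3.13 21.03 38.8 ]
top 146 grey extents tool y [-0.0381 -0.0213  0.0009] z [-0.0366  0.0281  0.0408] down [0.0039 0.0445]
top cap [ 0.6536 -0.1387  0.0982] [55. 52.] rel tool cm [-3.31 20.6  38.68]
```

Request:
carry_out --offset '[[0.1, -0.6, 0], [0, -1.5, 0], [0, -2.2, 0], [0, -2.5, 0], [0, -2.2, 0]]' --delta_rot '[[0, 0, 0], [0, 0, 0], [0, 0, 0], [0, 0, 0], [0, 0, 0]]'

```text
time: 25.0
tool_pos: [0.3396, 0.2346, 0.0639]
tcp_rot: [1.178, 1.229, -1.175]
wrist_force: [0.3, -0.2, -1.7]
width: 0.174
```

Request:
carry_out --offset '[[-1, 0, 0], [-2, 0, 0], [-3, 0, 0], [-2, 0, 0], [-1, 0, 0]]' --delta_rot '[[0, 0, 0], [0, 0, 0], [0, 0, 0], [0, 0, 0], [0, 0, 0]]'

```text
time: 25.42
tool_pos: [0.3424, 0.2358, 0.1575]
tcp_rot: [1.182, 1.228, -1.17]
wrist_force: [0.1, 1.0, -2.1]
width: 0.174
```

Request:
carry_out --offset '[[0, 0.5, 1], [0, 1.1, 2.1], [0, 1.8, 3.6], [0, 1.8, 3.6], [0, 1.8, 3.6]]' --delta_rot '[[0, 0, 0], [0, 0, 0], [0, 0, 0], [0, 0, 0], [0, 0, 0]]'

```text
time: 25.83
tool_pos: [0.4168, 0.0974, 0.1535]
tcp_rot: [1.176, 1.23, -1.175]
wrist_force: [1.2, 0.4, -2.6]
width: 0.173
```

Request:
carry_out --offset '[[0, 1.8, 3.6], [0, 1.8, 3.6], [0, 1.8, 3.6], [0, 1.8, 3.6], [0, 1.8, 3.6]]' --delta_rot '[[0, 0, 0], [0, 0, 0], [0, 0, 0], [0, 0, 0], [0, 0, 0]]'

```text
time: 26.25
tool_pos: [0.5146, -0.0793, 0.1532]
tcp_rot: [1.177, 1.23, -1.177]
wrist_force: [1.0, 0.3, -2.2]
width: 0.175
```

Request:
carry_out --offset '[[1, 1.5, 3], [1, 1.1, 2.1], [1, 0.7, 1.2], [0.5, 0.3, 0.5], [0, 0.1, 0.1]]' --delta_rot '[[0, 0, 0], [0, 0, 0], [0, 0, 0], [0, 0, 0], [0, 0, 0]]'

```text
time: 26.67
tool_pos: [0.5531, -0.1451, 0.1163]
tcp_rot: [1.177, 1.232, -1.18]
wrist_force: [-0.3, 0.8, -2.5]
width: 0.171
```

Request:
carry_out --offset '[[0, 0, 0], [0, 0, 0], [0, 0, 0], [0, 0, 0], [0, 0, 0]]' --delta_rot '[[0, 0, 0], [0, 0, 0], [0, 0, 0], [0, 0, 0], [0, 0, 0]]'

```text
time: 27.08
tool_pos: [0.5543, -0.1438, 0.1191]
tcp_rot: [1.176, 1.229, -1.175]
wrist_force: [-0.6, -0.1, -2.7]
width: 0.171
```

```bash
python3 q.py
```

```text
t 27.08 pos [ 0.5543 -0.1438  0.1191] w 0.171 F [-0.6 -0.1 -2.7]
[[ 0.001  0.999  0.045]
 [-0.     0.045 -0.999]
 [-1.     0.001  0.   ]]
scene 840 grey extents tool y [-0.0351  0.0062  0.0309] z [-0.039   0.0208  0.0389] down [0.0044 0.0458]
scene cap [0.419  0.3804 0.04  ] [56. 58.] rel tool cm [  7.89 -11.17 -52.98]
scene cap [0.471  0.3113 0.0402] [56. 57.] rel tool cm [  7.87  -6.28 -45.84]
scene cap [0.4288 0.2365 0.0404] [56. 57.] rel tool cm [  7.85 -10.83 -38.56]
scene cap [ 0.658  -0.1396  0.0964] [58. 57.] rel tool cm [ 2.29 10.38  0.04]
top 121 grey extents tool y [-0.0218 -0.0085  0.0069] z [-0.0241  0.0239  0.0394] down [0.0033 0.0244]
top cap [0.4665 0.3097 0.0413] [55. 54.] rel tool cm [  7.77  -6.73 -45.71]
top cap [0.4159 0.3802 0.0409] [54. 57.] rel tool cm [  7.8  -11.47 -52.98]
top cap [0.4254 0.2363 0.0423] [54. 53.] rel tool cm [  7.66 -11.17 -38.56]
```

Three caps stand upright in the tray; now the last one (cap0).

Request:
carry_out --offset '[[0, 0.2, 0], [0, 1.2, 0], [0, 2.4, 0], [0, 2.8, 0], [0, 2.2, 0]]' --delta_rot '[[0, 0, 0], [0, 0, 0], [0, 0, 0], [0, 0, 0], [0, 0, 0]]'

```text
time: 27.6
tool_pos: [0.6448, -0.1406, 0.1186]
tcp_rot: [1.178, 1.228, -1.176]
wrist_force: [0.9, -0.6, -2.1]
width: 0.175
```

Request:
carry_out --offset '[[0, 1.2, 0], [0, 0.4, 0], [0, 0, 0], [0, 0, 0], [0, 0, 0]]' --delta_rot '[[0, 0, 0], [0, 0, 0], [0, 0, 0], [0, 0, 0], [0, 0, 0]]'

```text
time: 28.02
tool_pos: [0.6571, -0.1399, 0.118]
tcp_rot: [1.176, 1.231, -1.178]
wrist_force: [0.2, -0.7, -2.5]
width: 0.171
```

Request:
carry_out --offset '[[-0.3, 0, 0], [-0.4, 0, 0], [-0.4, 0, 0], [-0.4, 0, 0], [-0.4, 0, 0]]' --delta_rot '[[0, 0, 0], [0, 0, 0], [0, 0, 0], [0, 0, 0], [0, 0, 0]]'

```text
time: 28.43
tool_pos: [0.6568, -0.1398, 0.1364]
tcp_rot: [1.176, 1.232, -1.178]
wrist_force: [0.1, 0.4, -2.6]
width: 0.17
```

Request:
carry_out --offset '[[-0.4, 0, 0], [-0.5, 0, 0], [-0.7, 0, 0], [-0.8, 0, 0], [-0.8, 0, 0]]' --delta_rot '[[0, 0, 0], [0, 0, 0], [0, 0, 0], [0, 0, 0], [0, 0, 0]]'

```text
time: 28.85
tool_pos: [0.6587, -0.1401, 0.1714]
tcp_rot: [1.177, 1.228, -1.176]
wrist_force: [0.0, -0.2, -1.8]
width: 0.171
```

Request:
carry_out --offset '[[-0.5, 0, 0], [-0.4, 0, 0], [-0.2, 0, 0], [0, 0, 0], [0, 0, 0]]' --delta_rot '[[0, 0, 0], [0, 0, 0], [0, 0, 0], [0, 0, 0], [0, 0, 0]]'

```text
time: 29.27
tool_pos: [0.6579, -0.1399, 0.1802]
tcp_rot: [1.177, 1.23, -1.177]
wrist_force: [-0.2, -0.5, -2.5]
width: 0.171
```

```bash
python3 oc.py .4823 .1704 .064
```

```text
t 29.27 pos [ 0.6579 -0.1399  0.1802] w 0.171 F [-0.2 -0.5 -2.5]
[[-0.     0.999  0.044]
 [ 0.     0.044 -0.999]
 [-1.    -0.    -0.   ]]
scene held orange n 341 [[2.6, 3.0, 5.5], [0.7, 1.7, 2.9], [-2.5, 0.3, 2.6]]
necks [([0.646, 0.139, 0.082], np.int32(171)), ([0.65, 0.045, 0.083], np.int32(183)), ([0.655, -0.049, 0.083], np.int32(204)), ([0.668, -0.138, 0.079], np.int32(72))]
top held orange n 0 
necks [([0.639, 0.144, 0.083], np.int32(84)), ([0.644, 0.05, 0.084], np.int32(77)), ([0.649, -0.045, 0.084], np.int32(78))]
t 29.37 pos [ 0.6576 -0.1398  0.1796] w 0.172 F [-0.3  0.4 -2.4]
[[-0.001  0.999  0.044]
 [ 0.     0.044 -0.999]
 [-1.    -0.001 -0.   ]]
shift cm [ 11.6  -16.13 -31.76]
```

Request:
carry_out --offset '[[0, -0.3, -0.6], [0, -0.6, -1.1], [0, -0.9, -1.7], [0, -1.15, -2.3], [0, -1.15, -2.3]]' --delta_rot '[[0, 0, 0], [0, 0, 0], [0, 0, 0], [0, 0, 0], [0, 0, 0]]'

```text
time: 29.78
tool_pos: [0.6122, -0.0605, 0.1799]
tcp_rot: [1.177, 1.23, -1.178]
wrist_force: [0.7, 0.4, -2.6]
width: 0.17
```

Request:
carry_out --offset '[[0, -1.15, -2.3], [0, -1.15, -2.3], [0, -1.15, -2.3], [0, -1.15, -2.3], [0, -1.15, -2.3]]' --delta_rot '[[0, 0, 0], [0, 0, 0], [0, 0, 0], [0, 0, 0], [0, 0, 0]]'

```text
time: 30.2
tool_pos: [0.5492, 0.0523, 0.1802]
tcp_rot: [1.177, 1.231, -1.177]
wrist_force: [0.2, 0.1, -3.2]
width: 0.169
```

Request:
carry_out --offset '[[0, -1.15, -2.3], [0, -1.15, -2.3], [0, -1.15, -2.3], [0, -1.15, -2.3], [0, -0.8, -1.5]]' --delta_rot '[[0, 0, 0], [0, 0, 0], [0, 0, 0], [0, 0, 0], [0, 0, 0]]'

```text
time: 30.62
tool_pos: [0.4898, 0.1574, 0.1802]
tcp_rot: [1.176, 1.232, -1.176]
wrist_force: [-0.2, -0.5, -3.1]
width: 0.174
```

Request:
carry_out --offset '[[0, -0.5, -0.9], [0, -0.25, -0.5], [0, -0.1, -0.2], [0.5, 0, 0], [1, 0, 0]]' --delta_rot '[[0, 0, 0], [0, 0, 0], [0, 0, 0], [0, 0, 0], [0, 0, 0]]'

```text
time: 31.03
tool_pos: [0.4848, 0.1705, 0.1664]
tcp_rot: [1.179, 1.227, -1.174]
wrist_force: [0.2, -0.2, -3.2]
width: 0.17
```

Request:
carry_out --offset '[[1.5, 0, 0], [2, 0, 0], [2, 0, 0], [1.8, 0, 0], [1.2, 0, 0]]' --delta_rot '[[0, 0, 0], [0, 0, 0], [0, 0, 0], [0, 0, 0], [0, 0, 0]]'

```text
time: 31.45
tool_pos: [0.4818, 0.1692, 0.0772]
tcp_rot: [1.175, 1.231, -1.181]
wrist_force: [-0.8, 0.0, -3.1]
width: 0.172
```

Request:
carry_out --offset '[[0.8, 0, 0], [0.5, 0, 0], [0.2, 0, 0], [0.1, 0, 0], [0, 0, 0]]' --delta_rot '[[0, 0, 0], [0, 0, 0], [0, 0, 0], [0, 0, 0], [0, 0, 0]]'

```text
time: 31.87
tool_pos: [0.4841, 0.1709, 0.0652]
tcp_rot: [1.178, 1.229, -1.176]
wrist_force: [-0.0, 1.6, -2.3]
width: 0.172
```

```bash
python3 q.py
```

```text
t 31.87 pos [0.4841 0.1709 0.0652] w 0.172 F [-0.   1.6 -2.3]
[[ 0.002  0.999  0.044]
 [ 0.     0.044 -0.999]
 [-1.     0.002 -0.   ]]
scene 438 grey extents tool y [-0.0347  0.0062  0.0306] z [-0.0374  0.0287  0.0403] down [0.0041 0.0444]
scene cap [0.4188 0.3809 0.0403] [56. 60.] rel tool cm [  2.49  -5.6  -21.27]
scene cap [0.4713 0.3128 0.04  ] [55. 60.] rel tool cm [  2.53  -0.66 -14.24]
scene cap [0.5007 0.1704 0.0403] [21. 53.] rel tool cm [2.49 1.65 0.11]
top 106 grey extents tool y [-0.0394 -0.0204 -0.0023] z [-0.0377 -0.0267  0.0131] down [0.004  0.0447]
top cap [0.4647 0.3231 0.0415] [55. 29.] rel tool cm [  2.37  -1.27 -15.3 ]
top cap [0.4161 0.379  0.0417] [56. 53.] rel tool cm [  2.35  -5.88 -21.09]
top cap [0.4417 0.2416 0.0401] [25. 56.] rel tool cm [ 2.5  -3.93 -7.26]
```

Request:
carry_out --offset '[[0.1, 0.6, 0], [0, 1.5, 0], [0, 2.2, 0], [0, 2, 0], [0, 0.9, 0]]' --delta_rot '[[0, 0, 0], [0, 0, 0], [0, 0, 0], [0, 0, 0], [0, 0, 0]]'

```text
time: 32.38
tool_pos: [0.5588, 0.1743, 0.0645]
tcp_rot: [1.179, 1.227, -1.173]
wrist_force: [1.1, -0.2, -1.9]
width: 0.169
```

Request:
carry_out --offset '[[0, 0, 0], [-1, 0, 0], [-2, 0, 0], [-3, 0, 0], [-3, 0, 0]]' --delta_rot '[[0, 0, 0], [0, 0, 0], [0, 0, 0], [0, 0, 0], [0, 0, 0]]'

```text
time: 32.8
tool_pos: [0.5523, 0.1734, 0.1534]
tcp_rot: [1.174, 1.232, -1.18]
wrist_force: [0.4, -0.0, -2.1]
width: 0.17
```

Request:
carry_out --offset '[[0, -0.4, 1], [0, -0.8, 2], [0, -1.1, 3], [0, -1.2, 3.5], [0, -1.2, 3.5]]' --delta_rot '[[0, 0, 0], [0, 0, 0], [0, 0, 0], [0, 0, 0], [0, 0, 0]]'

```text
time: 33.22
tool_pos: [0.5116, 0.0411, 0.1531]
tcp_rot: [1.175, 1.231, -1.176]
wrist_force: [0.6, -0.5, -2.2]
width: 0.17
```

Request:
carry_out --offset '[[0, -1.1, 3.2], [0, -0.8, 2.5], [0, -0.5, 1.5], [0, -0.4, 0.9], [0, -0.1, 0.3]]' --delta_rot '[[0, 0, 0], [0, 0, 0], [0, 0, 0], [0, 0, 0], [0, 0, 0]]'

```text
time: 33.63
tool_pos: [0.4868, -0.0443, 0.1531]
tcp_rot: [1.177, 1.23, -1.179]
wrist_force: [-0.1, 0.1, -2.2]
width: 0.173
```

```bash
python3 q.py; python3 -c "
from h import *
im,d=look('scene','s2.png')
hsv=cv2.cvtColor(im,cv2.COLOR_RGB2HSV);P=cloud('scene',d)
plan([.4895,-.0435,.0495])"
```

```text
t 33.63 pos [ 0.4868 -0.0443  0.1531] w 0.173 F [-0.1  0.1 -2.2]
[[-0.001  0.999  0.042]
 [ 0.     0.042 -0.999]
 [-1.    -0.001 -0.   ]]
scene 754 grey extents tool y [-0.0366  0.0059  0.0307] z [-0.0392  0.0217  0.0394] down [0.0044 0.0454]
scene cap [0.4188 0.3798 0.0404] [59. 56.] rel tool cm [ 11.28  -4.99 -42.66]
scene cap [0.4716 0.3118 0.0402] [57. 58.] rel tool cm [ 11.29  -0.   -35.64]
scene cap [0.4302 0.2379 0.04  ] [58. 56.] rel tool cm [ 11.32  -4.45 -28.44]
scene cap [0.4821 0.1684 0.0401] [55. 59.] rel tool cm [ 11.3    0.44 -21.27]
top 330 grey extents tool y [-0.0392 -0.0185  0.0051] z [-0.0381 -0.0161  0.0387] down [0.0034 0.0444]
top cap [0.4688 0.3102 0.0417] [52. 52.] rel tool cm [ 11.14  -0.29 -35.49]
top cap [0.4796 0.1686 0.0413] [52. 56.] rel tool cm [ 11.19   0.19 -21.31]
top cap [0.4143 0.3777 0.0417] [56. 51.] rel tool cm [ 11.15  -5.45 -42.47]
top cap [0.4252 0.2371 0.0416] [56. 52.] rel tool cm [ 11.16  -4.95 -28.37]
t 33.78 pos [ 0.4884 -0.0427  0.1534] w 0.174 F [-0.1  1.  -2. ]
[[ 0.     0.999  0.044]
 [ 0.001  0.044 -0.999]
 [-1.     0.    -0.001]]
shift cm [10.39  0.11  0.09]
```

View pics/s2.png

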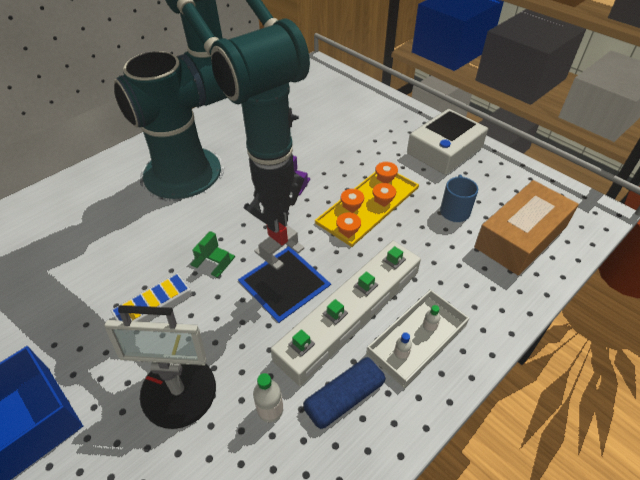

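Request:
carry_out --offset '[[1.5, 0.1, 0.1], [2.5, 0, 0], [2.5, 0, 0], [1.8, 0, 0], [1.1, 0, 0]]' --delta_rot '[[0, 0, 0], [0, 0, 0], [0, 0, 0], [0, 0, 0], [0, 0, 0]]'

```text
time: 34.2
tool_pos: [0.4881, -0.0427, 0.0569]
tcp_rot: [1.174, 1.234, -1.178]
wrist_force: [-0.2, 0.5, -2.9]
width: 0.168
```

Request:
carry_out --offset '[[0.5, 0, 0], [0.3, 0, 0], [0.1, 0, 0], [0, 0, 0], [0, 0, 0]]' --delta_rot '[[0, 0, 0], [0, 0, 0], [0, 0, 0], [0, 0, 0], [0, 0, 0]]'

```text
time: 34.62
tool_pos: [0.4909, -0.0443, 0.0516]
tcp_rot: [1.178, 1.228, -1.175]
wrist_force: [0.2, -0.4, -1.7]
width: 0.168
```

Request:
carry_out --offset '[[0, 0, 0], [0, 0, 0], [0, 0, 0], [0, 0, 0], [0, 0, 0]]' --delta_rot '[[0, 0, 0], [0, 0, 0], [0, 0, 0], [0, 0, 0], [0, 0, 0]]'

```text
time: 35.03
tool_pos: [0.4897, -0.0443, 0.0506]
tcp_rot: [1.177, 1.229, -1.177]
wrist_force: [-0.2, -0.7, -2.1]
width: 0.169
```

Request:
carry_out --offset '[[0.1, 0, 0], [0.05, 0, 0], [0, 0, 0], [0, 0, 0], [0, 0, 0]]' --delta_rot '[[0, 0, 0], [0, 0, 0], [0, 0, 0], [0, 0, 0], [0, 0, 0]]'

```text
time: 35.45
tool_pos: [0.4901, -0.0439, 0.0497]
tcp_rot: [1.177, 1.23, -1.176]
wrist_force: [-2.1, 3.4, 4.9]
width: 0.165
```

Request:
carry_out --offset '[[0, 0, 0], [0, 0, 0], [0, 0, 0], [0, 0, 0], [0, 0, 0]]' --delta_rot '[[0, 0, 0], [0, 0, 0], [0, 0, 0], [0, 0, 0], [0, 0, 0]]' --fingers 0.6

```text
time: 35.87
tool_pos: [0.4896, -0.0444, 0.0488]
tcp_rot: [1.177, 1.23, -1.177]
wrist_force: [-0.7, -0.5, -0.3]
width: 0.798
```

Request:
carry_out --offset '[[0, 0, 0], [-1, 0, 0], [-2, 0, 0], [-3, 0, 0], [-3, 0, 0]]' --delta_rot '[[0, 0, 0], [0, 0, 0], [0, 0, 0], [0, 0, 0], [0, 0, 0]]'

```text
time: 36.28
tool_pos: [0.4885, -0.0441, 0.1396]
tcp_rot: [1.176, 1.232, -1.178]
wrist_force: [0.1, -0.3, 0.2]
width: 0.799
```

Request:
carry_out --offset '[[-4, 0, 0], [-4, 0, 0], [-4, 0, 0], [-4, 0, 0], [-4, 0, 0]]' --delta_rot '[[0, 0, 0], [0, 0, 0], [0, 0, 0], [0, 0, 0], [0, 0, 0]]'

```text
time: 36.7
tool_pos: [0.4891, -0.0442, 0.3419]
tcp_rot: [1.177, 1.229, -1.176]
wrist_force: [1.2, -0.4, -0.8]
width: 0.799
```

```bash
cat > mag.py <<'E'
from h import *
st()
for n in('scene','top'):
    im,d=look(n,'m_%s.png'%n); P=cloud(n,d); ii=im.astype(int); hsv=cv2.cvtColor(im,cv2.COLOR_RGB2HSV)
    near=np.hypot(P[...,0]-.545,P[...,1]+.357)<.22
    def rect(m,name):
        Q=P[m]
        if len(Q)<5: print(n,name,len(Q)); return
        r=cv2.minAreaRect((Q[:,:2]*1000).astype(np.float32)); print(n,name,len(Q),np.round(r[0],1),np.round(r[1],1),round(r[2],1),'z',np.round(np.percentile(Q[:,2],[5,50,95]),4))
    base=(ii.max(2)<60)&(P[...,2]>.013)&(P[...,2]<.024)&near
    if base.any(): print(n,'disc',cv2.minEnclosingCircle((P[base][:,:2]*1000).astype(np.float32)))
    rect((ii.max(2)<75)&(P[...,2]>.17)&(P[...,2]<.29)&near,'bar')
    rect((cv2.inRange(hsv,(20,90,90),(34,255,255))>0)&(P[...,2]>.012)&(P[...,2]<.08)&near&(P[...,0]>.4),'pointer')
    rect((cv2.inRange(hsv,(0,150,80),(6,255,255))>0)&(P[...,2]>.01)&(P[...,2]<.04)&near,'redmark')
    rect((hsv[...,1]<50)&(hsv[...,2]>140)&(P[...,2]>.014)&(P[...,2]<.03)&near&(np.hypot(P[...,0]-.545,P[...,1]+.357)<.075),'whitemark')
    m=(cv2.inRange(hsv,(0,170,80),(4,255,255))>0)&(P[...,2]>.03)&(P[...,2]<.2)&(P[...,1]>-.25)&(P[...,0]>.38)
    Q=P[m]
    if len(Q): T=Q[Q[:,2]>Q[:,2].max()-.006]; print(n,'handle',cv2.minAreaRect((T[:,:2]*1000).astype(np.float32)),T[:,2].mean())
E
python3 mag.py
```

```text
t 36.70 pos [ 0.4891 -0.0442  0.3419] w 0.799 F [ 1.2 -0.4 -0.8]
[[ 0.001  0.999  0.044]
 [-0.     0.044 -0.999]
 [-1.     0.001  0.   ]]
scene disc ((548.8298950195312, -358.1454772949219), 70.00047302246094)
scene bar 561 [ 535.6 -344.1] [82.6 14.6] 42.8 z [0.2248 0.2566 0.261 ]
scene pointer 0
scene redmark 46 [ 503.8 -380.7] [31.9  6.3] 23.5 z [0.0188 0.0206 0.0228]
scene whitemark 0
scene handle ((537.0729370117188, -32.15681076049805), (41.69351577758789, 17.27133560180664), 2.8231096267700195) 0.08623206626619445
top disc ((544.0055541992188, -356.863525390625), 68.58074951171875)
top bar 216 [ 536.  -343.8] [84.9 17.3] 43.1 z [0.1754 0.2575 0.2623]
top pointer 16 [ 523.6 -338. ] [ 9.2 44. ] 46.8 z [0.0159 0.0193 0.0622]
top redmark 31 [ 502.2 -380.9] [31.  7.] 29.0 z [0.0144 0.0197 0.024 ]
top whitemark 11 [ 547.4 -352.7] [134.6  17.3] 8.4 z [0.0151 0.0221 0.0237]
top handle ((531.8938598632812, -30.89476776123047), (36.80950164794922, 12.927935600280762), 3.923091173171997) 0.08801036450954909
```

Request:
carry_out --offset '[[2, 1, -0.2], [3.5, 1.5, -0.3], [3.7, 1.2, -0.3], [4, 0.7, -0.2], [4, 0.3, 0]]' --delta_rot '[[0, 0, 0], [0, 0, 0], [0, 0, 0], [0, 0, 0], [0, 0, 0]]' --fingers 1

```text
time: 37.22
tool_pos: [0.5373, -0.0319, 0.1661]
tcp_rot: [1.177, 1.228, -1.175]
wrist_force: [0.5, -0.2, -0.4]
width: 0.999
```

Request:
carry_out --offset '[[0, 0, 0], [0, 0, 0], [0, 0, 0], [0, 0, 0], [0, 0, 0]]' --delta_rot '[[0, 0, 0], [0, 0, 0], [0, 0, 0], [0, 0, 0], [0, 0, 0]]'

```text
time: 37.63
tool_pos: [0.5385, -0.0326, 0.1707]
tcp_rot: [1.179, 1.225, -1.173]
wrist_force: [0.1, 0.2, -0.1]
width: 0.996
```

```bash
sed -i 's/(P\[...,1\]>-.25)/(P[...,1]>-.25)\&(P[...,2]<.1)/; s/,.13\])/,.0500])/' p.py; python3 p.py
```

```text
handle top ((537.5401000976562, -31.79430389404297), (40.54566955566406, 16.144001007080078), 2.55908465385437) 0.08655504761920087
t 37.68 pos [ 0.5381 -0.0325  0.1702] w 1.003 F [-0.2  0.1 -0.2]
[[ 0.005  0.999  0.044]
 [-0.001  0.044 -0.999]
 [-1.     0.005  0.001]]
shift cm [12.02 -0.12 -0.08]
```

Request:
carry_out --offset '[[2.5, 0, -0.1], [3.5, 0, 0], [3, 0, 0], [2, 0, 0], [1, 0, 0]]' --delta_rot '[[0, 0, 0], [0, 0, 0], [0, 0, 0], [0, 0, 0], [0, 0, 0]]'

```text
time: 38.1
tool_pos: [0.5347, -0.0311, 0.0452]
tcp_rot: [1.176, 1.232, -1.179]
wrist_force: [-0.3, -0.4, -0.4]
width: 1.0
```

Request:
carry_out --offset '[[0, 0, 0], [0, 0, 0], [0, 0, 0], [0, 0, 0], [0, 0, 0]]' --delta_rot '[[0, 0, 0], [0, 0, 0], [0, 0, 0], [0, 0, 0], [0, 0, 0]]' --fingers -1

```text
time: 38.52
tool_pos: [0.5378, -0.0314, 0.0488]
tcp_rot: [1.178, 1.227, -1.174]
wrist_force: [0.7, 0.4, 0.5]
width: 0.302
```

Request:
carry_out --offset '[[0, 0, 0], [0, 0, 0], [0, 0, 0], [0, 0, 0], [0, 0, 0]]' --delta_rot '[[0, 0, 0], [0, 0, 0], [0, 0, 0], [0, 0, 0], [0, 0, 0]]'

```text
time: 38.93
tool_pos: [0.5375, -0.031, 0.0486]
tcp_rot: [1.178, 1.228, -1.175]
wrist_force: [-1.3, 1.8, 6.3]
width: 0.175
```

Request:
carry_out --offset '[[-0.5, 0, 0], [-0.8, 0, 0], [-0.5, 0, 0], [0, 0, 0], [0, 0, 0]]' --delta_rot '[[0, 0, 0], [0, 0, 0], [0, 0, 0], [0, 0, 0], [0, 0, 0]]'

```text
time: 39.35
tool_pos: [0.5364, -0.0313, 0.0653]
tcp_rot: [1.177, 1.229, -1.176]
wrist_force: [-0.5, 0.7, -1.8]
width: 0.173
```

```bash
python3 -c "
from h import *
plan([.4895,-.0435,.0495])"
```

```text
t 39.35 pos [ 0.5364 -0.0313  0.0653] w 0.173 F [-0.5  0.7 -1.8]
[[ 0.001  0.999  0.044]
 [-0.     0.044 -0.999]
 [-1.     0.001  0.   ]]
shift cm [ 1.58 -4.74  1.01]
```

Request:
carry_out --offset '[[0, -0.7, 0.2], [0, -1.3, 0.3], [0, -1.4, 0.3], [0, -0.9, 0.1], [0, -0.4, 0.1]]' --delta_rot '[[0, 0, 0], [0, 0, 0], [0, 0, 0], [0, 0, 0], [0, 0, 0]]'

```text
time: 39.77
tool_pos: [0.4872, -0.0433, 0.064]
tcp_rot: [1.176, 1.232, -1.179]
wrist_force: [-0.4, -0.7, -2.7]
width: 0.173
```

Request:
carry_out --offset '[[0.5, 0, 0], [0.5, 0, 0], [0.3, 0, 0], [0.2, 0, 0], [0, 0, 0]]' --delta_rot '[[0, 0, 0], [0, 0, 0], [0, 0, 0], [0, 0, 0], [0, 0, 0]]'

```text
time: 40.18
tool_pos: [0.4895, -0.0431, 0.0492]
tcp_rot: [1.176, 1.231, -1.177]
wrist_force: [-0.2, -0.4, -2.4]
width: 0.175
```

Request:
carry_out --offset '[[0.1, 0, 0], [0.05, 0, 0], [0, 0, 0], [0, 0, 0], [0, 0, 0]]' --delta_rot '[[0, 0, 0], [0, 0, 0], [0, 0, 0], [0, 0, 0], [0, 0, 0]]'

```text
time: 40.6
tool_pos: [0.49, -0.0431, 0.0489]
tcp_rot: [1.177, 1.229, -1.176]
wrist_force: [-1.5, 2.0, 3.5]
width: 0.178
```

Request:
carry_out --offset '[[0, 0, 0], [0, 0, 0], [0, 0, 0], [0, 0, 0], [0, 0, 0]]' --delta_rot '[[0, 0, 0], [0, 0, 0], [0, 0, 0], [0, 0, 0], [0, 0, 0]]' --fingers 0.6

```text
time: 41.02
tool_pos: [0.4897, -0.0434, 0.0484]
tcp_rot: [1.177, 1.229, -1.177]
wrist_force: [-0.0, -0.0, 0.2]
width: 0.799
```

Request:
carry_out --offset '[[0, 0, 0], [-1, 0, 0], [-2, 0, 0], [-3, 0, 0], [-3, 0, 0]]' --delta_rot '[[0, 0, 0], [0, 0, 0], [0, 0, 0], [0, 0, 0], [0, 0, 0]]'

```text
time: 41.43
tool_pos: [0.4886, -0.0431, 0.1391]
tcp_rot: [1.176, 1.232, -1.178]
wrist_force: [0.0, 0.2, -0.5]
width: 0.8
```

Request:
carry_out --offset '[[-4, 0, 0], [-4, 0, 0], [-4, 0, 0], [-4, 0, 0], [-4, 0, 0]]' --delta_rot '[[0, 0, 0], [0, 0, 0], [0, 0, 0], [0, 0, 0], [0, 0, 0]]'

```text
time: 41.85
tool_pos: [0.489, -0.0432, 0.3414]
tcp_rot: [1.177, 1.229, -1.176]
wrist_force: [0.7, -0.5, 0.4]
width: 0.802
```

```bash
python3 mag.py
```

```text
t 41.85 pos [ 0.489  -0.0432  0.3414] w 0.802 F [ 0.7 -0.5  0.4]
[[ 0.001  0.999  0.044]
 [-0.     0.044 -0.999]
 [-1.     0.001  0.   ]]
scene disc ((548.6210327148438, -357.9862365722656), 69.749267578125)
scene bar 562 [ 536.2 -344.3] [82.  15.1] 44.4 z [0.2245 0.2566 0.2609]
scene pointer 0
scene redmark 47 [ 504.4 -380.2] [31.   5.6] 26.1 z [0.0181 0.0202 0.023 ]
scene whitemark 0
scene handle ((491.32574462890625, -43.41809844970703), (42.25212097167969, 17.67296600341797), 1.3741908073425293) 0.08595570656667706
top disc ((544.3161010742188, -356.9469909667969), 68.15673065185547)
top bar 220 [ 536.  -343.7] [84.8 18.5] 43.1 z [0.1748 0.2573 0.2624]
top pointer 16 [ 522.7 -336.9] [ 8.9 43.7] 46.0 z [0.0164 0.0211 0.0594]
top redmark 31 [ 502.7 -381.7] [33.2  9.1] 28.3 z [0.0147 0.02   0.0241]
top whitemark 11 [ 547.2 -353.4] [133.8  19.5] 8.9 z [0.0176 0.0191 0.0234]
top handle ((487.8480529785156, -44.397762298583984), (10.733144760131836, 36.40604782104492), 89.80364990234375) 0.0894026946780511
```

Request:
carry_out --offset '[[0, 0.1, 1], [0, 0.25, 2.2], [0, 0.4, 3.5], [0, 0.4, 3.5], [0, 0.4, 3.5]]' --delta_rot '[[0, 0, 0], [0, 0, 0], [0, 0, 0], [0, 0, 0], [0, 0, 0]]'

```text
time: 42.37
tool_pos: [0.51, -0.181, 0.3365]
tcp_rot: [1.175, 1.233, -1.178]
wrist_force: [1.0, 0.1, 0.5]
width: 0.803
```

Request:
carry_out --offset '[[0, 0.4, 3.5], [0, 0.4, 3.5], [0, 0.4, 3.5], [0, 0.3, 2.6], [0, 0.15, 1.6]]' --delta_rot '[[0, 0, 0], [0, 0, 0], [0, 0, 0], [0, 0, 0], [0, 0, 0]]'

```text
time: 42.78
tool_pos: [0.5327, -0.3287, 0.3354]
tcp_rot: [1.178, 1.233, -1.181]
wrist_force: [1.0, -0.5, 0.0]
width: 0.806
```

Request:
carry_out --offset '[[0, 0.1, 1.1], [0, 0.05, 0.6], [0, 0, 0.2], [0, 0, 0], [0, 0, 0]]' --delta_rot '[[0, 0, 0], [0, 0, 0], [0, 0, 0], [-6.9, 0, 0], [-6.9, 0, 0]]'

```text
time: 43.2
tool_pos: [0.5365, -0.3432, 0.3386]
tcp_rot: [0.992, 1.334, -0.991]
wrist_force: [-0.5, -0.2, -0.2]
width: 0.798
```

Request:
carry_out --offset '[[0, 0, 0], [0, 0, 0], [0, 0, 0], [0, 0, 0], [0, 0, 0]]' --delta_rot '[[-6.9, 0, 0], [-6.9, 0, 0], [-6.9, 0, 0], [-6.9, 0, 0], [0, 0, 0]]'

```text
time: 43.62
tool_pos: [0.5366, -0.3428, 0.3389]
tcp_rot: [0.625, 1.479, -0.624]
wrist_force: [-0.0, -0.2, 0.2]
width: 0.805
```

```bash
cat > bar.py <<'E'
from h import *
im,d=look('scene'); P=cloud('scene',d); ii=im.astype(int)
cv2.imwrite('pics/bar.png',cv2.resize(im[230:410,70:260,::-1],(633,600)))
m=(ii.max(2)<75)&(P[...,2]>.24)&(P[...,2]<.268)&(np.hypot(P[...,0]-.536,P[...,1]+.344)<.07)
Q=P[m]; r=cv2.minAreaRect((Q[:,:2]*1000).astype(np.float32)); print(m.sum(),r,np.percentile(Q[:,2],[5,50,95]))
plan([.536,-.344,.2355],np.radians(-46))
E
python3 bar.py
```

```text
443 ((535.9478759765625, -344.0977783203125), (82.37397003173828, 12.379335403442383), 44.00954818725586) [0.24367863 0.2578601  0.26106466]
t 43.67 pos [ 0.5366 -0.343   0.3388] w 0.798 F [ 0.1  0.3 -0.1]
[[ 0.     0.721  0.693]
 [ 0.     0.693 -0.721]
 [-1.     0.     0.   ]]
shift cm [10.33 -0.12  0.03]
turn about tool x deg -0.1 q6 0.19676379112740794
```

View pics/bar.png

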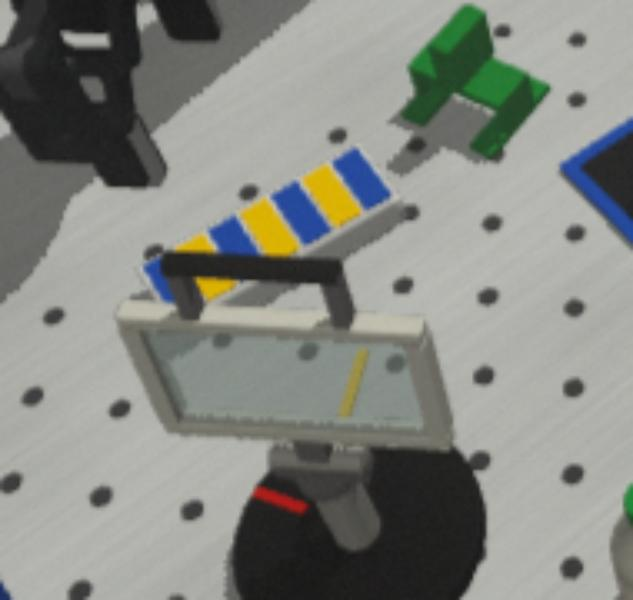

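Request:
carry_out --offset '[[1.5, -0.1, 0], [2.5, 0, 0], [2.8, 0, 0], [2, 0, 0], [1, 0, 0]]' --delta_rot '[[0, 0, 0], [0, 0, 0], [0, 0, 0], [0, 0, 0], [0, 0, 0]]'

```text
time: 44.08
tool_pos: [0.5342, -0.3432, 0.2368]
tcp_rot: [0.632, 1.482, -0.63]
wrist_force: [-0.5, 1.1, -0.6]
width: 0.808
```

Request:
carry_out --offset '[[0.4, 0, 0], [0, 0, 0], [0, 0, 0], [0, 0, 0], [0, 0, 0]]' --delta_rot '[[0, 0, 0], [0, 0, 0], [0, 0, 0], [0, 0, 0], [0, 0, 0]]'

```text
time: 44.5
tool_pos: [0.5366, -0.3458, 0.2385]
tcp_rot: [0.628, 1.475, -0.629]
wrist_force: [-0.0, 0.5, -0.2]
width: 0.8
```

Request:
carry_out --offset '[[0, 0, 0], [0, 0, 0], [0, 0, 0], [0, 0, 0], [0, 0, 0]]' --delta_rot '[[0, 0, 0], [0, 0, 0], [0, 0, 0], [0, 0, 0], [0, 0, 0]]' --fingers -1 --newtons 50

```text
time: 44.92
tool_pos: [0.5357, -0.3452, 0.2364]
tcp_rot: [0.629, 1.478, -0.629]
wrist_force: [-0.4, 0.1, -0.4]
width: 0.086
```

Request:
carry_out --offset '[[0, 0, 0], [0, 0, 0], [0, 0, 0], [0, 0, 0], [0, 0, 0]]' --delta_rot '[[0, 0, 0], [0, 0, 0], [0, 0, 0], [0, 0, 0], [0, 0, 0]]'

```text
time: 45.33
tool_pos: [0.5357, -0.3452, 0.2364]
tcp_rot: [0.629, 1.478, -0.629]
wrist_force: [0.2, -0.4, 0.0]
width: -0.002
```

```bash
python3 bar.py
```

```text
320 ((535.2051391601562, -343.0926208496094), (81.88887023925781, 11.967066764831543), 43.35713195800781) [0.24336605 0.2565325  0.2606713 ]
t 45.38 pos [ 0.5357 -0.3452  0.2363] w -0.000 F [-0.5 -0.4 -0.2]
[[-0.     0.72   0.694]
 [ 0.     0.694 -0.72 ]
 [-1.    -0.    -0.   ]]
shift cm [ 0.08  0.1  -0.06]
turn about tool x deg -0.1 q6 0.19274653952640902
```

View pics/bar.png

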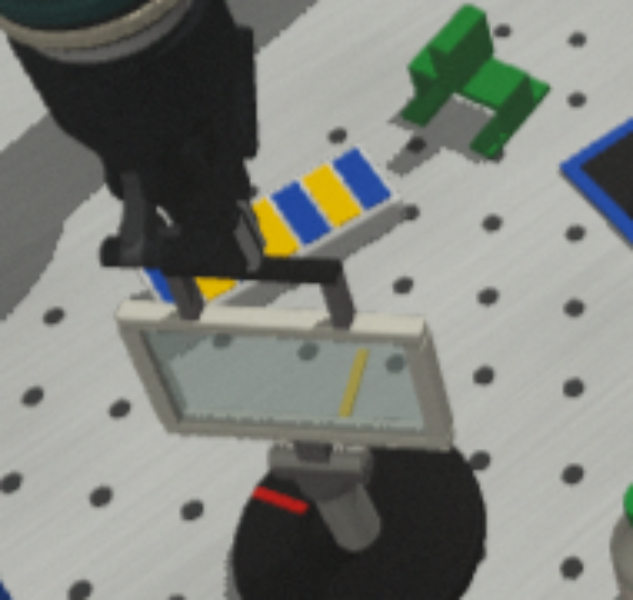

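```bash
python3 -c "
from h import *
s=read_state();T=np.array(s['tool_pos']);R=Rn.from_rotvec(s['tcp_rot']).as_matrix()
for n in('scene','top'):
    f=lambda p:(np.array(proj(n,p)))
    print(n,'TCP',f(T),'grasp',f(T-.019*R[:,0]),'bar est',f([.536,-.344,.2545]))
im,d=look('scene');P=cloud('scene',d)
for u,v in[(125,311),(130,310),(150,310),(155,310),(165,311),(170,312)]:
    print(u,v,im[v,u],np.round(P[v,u],4))
print('rows at u=165');
for v in range(304,320): print(v,im[v,165],np.round(P[v,165],4), im[v,125],np.round(P[v,125],4))
"
```

```text
scene TCP [147.36985371 317.7797598 ] grasp [143.96434043 311.10972749] bar est [144.89509667 311.09808214]
top TCP [486.4759069  248.78900221] grasp [489.07320583 247.144145  ] bar est [488.44474719 247.03928954]
125 311 [31 31 30] [ 0.5157 -0.3664  0.2559]
130 310 [36 35 33] [ 0.5218 -0.3602  0.259 ]
150 310 [34 34 32] [ 0.5441 -0.338   0.2603]
155 310 [36 35 34] [ 0.5496 -0.3325  0.2605]
165 311 [37 37 35] [ 0.5609 -0.3222  0.2593]
170 312 [35 35 34] [ 0.5674 -0.3175  0.2587]
rows at u=165
304 [133 130 126] [ 0.3717 -0.2739  0.0238] [34 35 34] [ 0.578  -0.3693  0.3455]
305 [110 111 105] [ 0.3687 -0.2741  0.017 ] [34 35 35] [ 0.577  -0.3698  0.3426]
306 [111 110 105] [ 0.3681 -0.2748  0.0131] [33 34 33] [ 0.5772 -0.3704  0.341 ]
307 [73 72 68] [ 0.5534 -0.318   0.2577] [32 32 33] [ 0.5783 -0.3712  0.3407]
308 [44 43 42] [ 0.5564 -0.3193  0.2596] [34 32 34] [ 0.5793 -0.3719  0.3401]
309 [39 38 38] [ 0.5585 -0.3204  0.2603] [36 35 35] [ 0.5141 -0.3648  0.2581]
310 [37 37 36] [ 0.5588 -0.3211  0.2586] [29 32 30] [ 0.5156 -0.3657  0.2579]
311 [37 37 35] [ 0.5609 -0.3222  0.2593] [31 31 30] [ 0.5157 -0.3664  0.2559]
312 [39 38 35] [ 0.561  -0.3228  0.2573] [33 33 32] [ 0.515 -0.367  0.253]
313 [36 36 33] [ 0.5617 -0.3236  0.2561] [44 43 42] [ 0.5111 -0.3673  0.2462]
314 [34 35 35] [ 0.5623 -0.3243  0.2548] [48 47 45] [ 0.5109 -0.368   0.2438]
315 [148 148 144] [ 0.3795 -0.285   0.0017] [53 52 50] [ 0.5137 -0.369   0.2452]
316 [179 179 175] [ 3.804e-01 -2.861e-01 -2.000e-04] [54 55 51] [ 0.512  -0.3695  0.241 ]
317 [178 181 174] [ 0.3818 -0.2873 -0.0013] [62 60 59] [ 0.5136 -0.3704  0.241 ]
318 [179 179 173] [ 0.3859 -0.289   0.0015] [67 65 64] [ 0.5142 -0.3712  0.2396]
319 [179 180 175] [ 0.3863 -0.2899 -0.0011] [65 63 64] [ 0.5147 -0.372   0.2381]
```

```bash
python3 -c "
from h import *
im,d=look('scene');t,dt=look('top');P=cloud('scene',d)
for v in range(290,322,2): print(v,[ (im[v,u].tolist()[0],np.round(P[v,u],3).tolist()) for u in (138,145)])
a=cv2.resize(im[270:340,100:200,::-1],(800,560)[::1],interpolation=cv2.INTER_CUBIC)[:, :400*2]
b=cv2.resize(t[200:300,430:530,::-1],(400,400),interpolation=cv2.INTER_CUBIC)
a=cv2.resize(a,(400,400)); cv2.imwrite('pics/z1.png',np.hstack([a,b]))"
```

```text
290 [(31, [0.551, -0.342, 0.323]), (141, [0.31, -0.286, 0.025])]
292 [(35, [0.552, -0.343, 0.32]), (98, [0.533, -0.331, 0.289])]
294 [(32, [0.553, -0.345, 0.319]), (75, [0.541, -0.334, 0.296])]
296 [(35, [0.555, -0.346, 0.317]), (77, [0.542, -0.335, 0.292])]
298 [(33, [0.554, -0.347, 0.312]), (42, [0.544, -0.337, 0.291])]
300 [(32, [0.55, -0.348, 0.303]), (54, [0.545, -0.338, 0.288])]
302 [(30, [0.551, -0.349, 0.3]), (82, [1.018, -0.424, 0.879])]
304 [(34, [0.55, -0.35, 0.295]), (83, [0.548, -0.341, 0.284])]
306 [(33, [0.55, -0.352, 0.292]), (82, [0.549, -0.343, 0.282])]
308 [(33, [0.549, -0.353, 0.287]), (78, [0.548, -0.344, 0.276])]
310 [(36, [0.546, -0.354, 0.279]), (83, [0.547, -0.345, 0.271])]
312 [(33, [0.53, -0.353, 0.255]), (35, [0.538, -0.345, 0.255])]
314 [(199, [0.356, -0.329, 0.026]), (135, [0.364, -0.318, 0.024])]
316 [(205, [0.358, -0.331, 0.024]), (122, [0.367, -0.32, 0.021])]
318 [(173, [0.363, -0.333, 0.024]), (109, [0.367, -0.322, 0.016])]
320 [(124, [0.365, -0.336, 0.02]), (105, [0.365, -0.323, 0.007])]
```

View pics/z1.png

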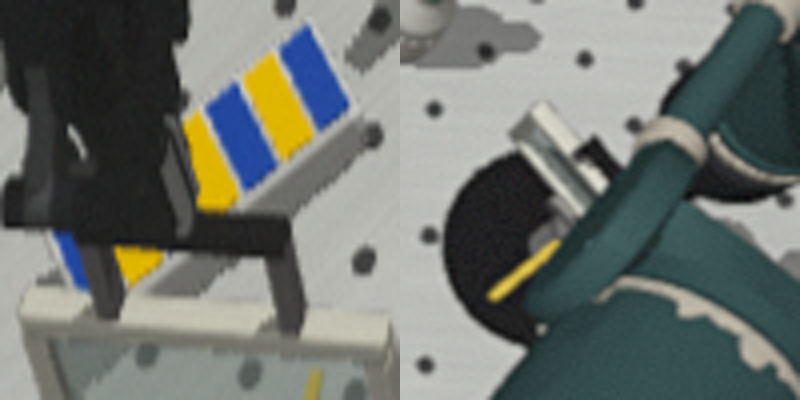

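Request:
carry_out --offset '[[-1, 0, 0], [-2, 0, 0], [-3, 0, 0], [-2, 0, 0], [-1, 0, 0]]' --delta_rot '[[0, 0, 0], [0, 0, 0], [0, 0, 0], [0, 0, 0], [0, 0, 0]]'

```text
time: 45.95
tool_pos: [0.537, -0.3461, 0.3314]
tcp_rot: [0.627, 1.472, -0.629]
wrist_force: [-0.4, -0.9, 0.6]
width: -0.004
```

Request:
carry_out --offset '[[0, 0, 0], [0, 0, 0], [0, 0, 0], [0, 0, 0], [0, 0, 0]]' --delta_rot '[[0, 0, 0], [0, 0, 0], [0, 0, 0], [0, 0, 0], [0, 0, 0]]'

```text
time: 46.37
tool_pos: [0.535, -0.3447, 0.3242]
tcp_rot: [0.629, 1.481, -0.628]
wrist_force: [0.1, 0.3, 0.7]
width: -0.002
```

```bash
python3 -c "
from h import *
s,R=st();T=np.array(s['tool_pos'])
im,d=look('scene');P=cloud('scene',d);Q=(P-T)@R
m=(abs(Q[...,1])<.03)&(abs(Q[...,2])<.04)&(Q[...,0]<.02)&(Q[...,0]>-.06)&(d>0)
print(np.array(proj('scene',T)), m.sum())
q=Q[m]; h=np.arange(-.06,.02,.004)
for a in h:
    k=(q[:,0]>=a)&(q[:,0]<a+.004)
    if k.any(): print(np.round(a,3),k.sum(),'y',np.round(np.percentile(q[k,1],[5,95])*1000),'z',np.round(np.percentile(q[k,2],[5,95])*1000))
u,v=[int(x) for x in proj('scene',T)]
cv2.imwrite('pics/z2.png',cv2.resize(im[v-60:v+40,u-60:u+60,::-1],(720,600),interpolation=cv2.INTER_CUBIC))
"
```

```text
t 46.37 pos [ 0.535  -0.3447  0.3242] w -0.002 F [0.1 0.3 0.7]
[[-0.003  0.72   0.694]
 [ 0.002  0.694 -0.72 ]
 [-1.    -0.001 -0.003]]
[130.48712369 284.14870384] 227
-0.06 34 y [ 2. 12.] z [-5. 15.]
-0.056 42 y [-4. 12.] z [-4. 15.]
-0.052 42 y [-4. 12.] z [-5. 15.]
-0.048 44 y [-4. 12.] z [-5. 15.]
-0.044 37 y [-3. 12.] z [-4. 14.]
-0.04 22 y [ 8. 12.] z [-6.  8.]
-0.036 6 y [ 7. 11.] z [-0.  8.]
```

View pics/z2.png

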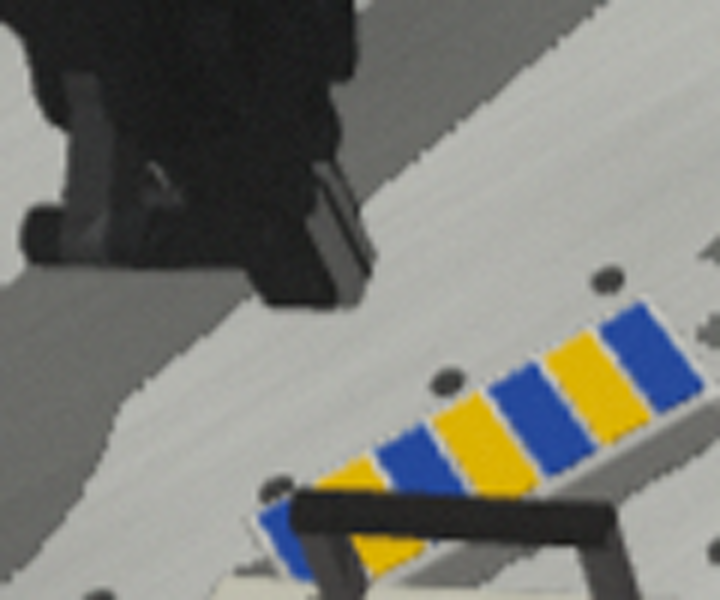

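Request:
carry_out --offset '[[0, 0.1, 0], [0, 0, 0], [0, 0, 0], [0, 0, 0], [0, 0, 0]]' --delta_rot '[[0, 0, 0], [0, 0, 0], [0, 0, 0], [0, 0, 0], [0, 0, 0]]' --fingers 0

```text
time: 46.83
tool_pos: [0.5364, -0.3445, 0.3265]
tcp_rot: [0.628, 1.478, -0.629]
wrist_force: [-0.3, -0.2, -0.4]
width: 0.495
```

Request:
carry_out --offset '[[1, 0, 0], [2, 0, 0], [2, 0, 0], [2, 0, 0], [1.5, 0, 0]]' --delta_rot '[[0, 0, 0], [0, 0, 0], [0, 0, 0], [0, 0, 0], [0, 0, 0]]'

```text
time: 47.25
tool_pos: [0.5356, -0.3439, 0.2386]
tcp_rot: [0.629, 1.48, -0.628]
wrist_force: [0.4, 0.1, -0.5]
width: 0.501
```

Request:
carry_out --offset '[[0, 0, 0], [0, 0, 0], [0, 0, 0], [0, 0, 0], [0, 0, 0]]' --delta_rot '[[0, 0, 0], [0, 0, 0], [0, 0, 0], [0, 0, 0], [0, 0, 0]]'

```text
time: 47.67
tool_pos: [0.5372, -0.3451, 0.2432]
tcp_rot: [0.628, 1.475, -0.629]
wrist_force: [0.4, 0.1, -0.4]
width: 0.501
```

```bash
cat > tip.py <<'E'
from h import *
s,R=st();T=np.array(s['tool_pos'])
im,d=look('scene');P=cloud('scene',d);Q=(P-T)@R
m=(abs(Q[...,1])<.02)&(abs(Q[...,2])<.07)&(Q[...,0]<.03)&(Q[...,0]>-.06)&(d>0)&(im.max(2)<110)
q=Q[m]
for a in np.arange(-.06,.03,.004):
    k=(q[:,0]>=a)&(q[:,0]<a+.004)
    if k.any(): print(np.round(a,3),k.sum(),'y',np.round(np.percentile(q[k,1],[5,95])*1000),'z',np.round(np.percentile(q[k,2],[0,25,50,75,100])*1000))
u,v=[int(x) for x in proj('scene',T)]
cv2.imwrite('pics/z3.png',cv2.resize(im[v-60:v+40,u-60:u+60,::-1],(720,600),interpolation=cv2.INTER_CUBIC))
E
python3 tip.py
```

```text
t 47.67 pos [ 0.5372 -0.3451  0.2432] w 0.501 F [ 0.4  0.1 -0.4]
[[ 0.002  0.72   0.694]
 [-0.002  0.694 -0.72 ]
 [-1.     0.001  0.003]]
-0.06 53 y [-6. 12.] z [-35. -21. -19.  29.  36.]
-0.056 49 y [-6. 12.] z [-26. -21. -20.  32.  37.]
-0.052 47 y [-6. 12.] z [-25. -21.  25.  34.  36.]
-0.048 59 y [-7. 12.] z [-27. -21. -20.  33.  36.]
-0.044 39 y [-8. 12.] z [-23. -21. -20.  28.  35.]
-0.04 34 y [-8. 12.] z [-26. -21. -21.  13.  32.]
-0.036 12 y [-6. 10.] z [-22. -21. -21. -20.  29.]
-0.02 45 y [-6. 18.] z [-8. -5. -4. -2.  0.]
-0.016 64 y [-4. 19.] z [-9. -4. -1.  1.  3.]
-0.012 16 y [-1. 19.] z [-0.  1.  1.  1.  2.]
-0.008 1 y [15. 15.] z [0. 0. 0. 0. 0.]
```

View pics/z3.png

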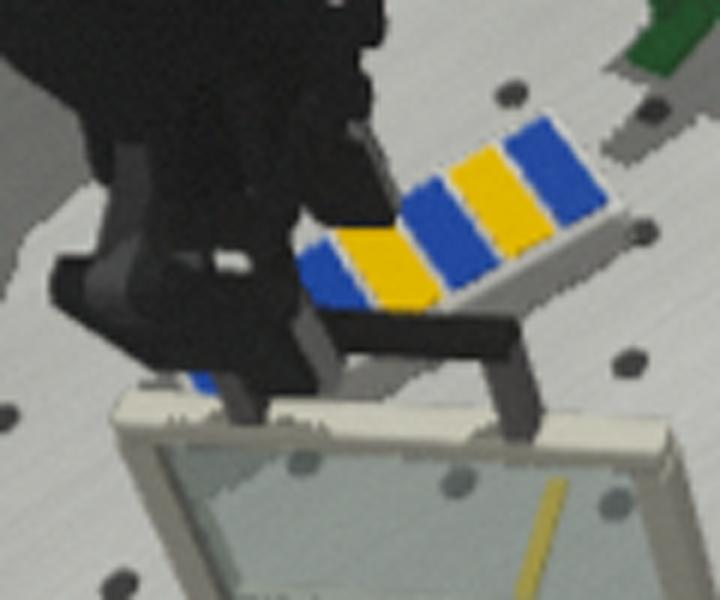

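Request:
carry_out --offset '[[0.7, 0, 0], [1, 0, 0], [1, 0, 0], [0.6, 0, 0], [0.2, 0, 0]]' --delta_rot '[[0, 0, 0], [0, 0, 0], [0, 0, 0], [0, 0, 0], [0, 0, 0]]'

```text
time: 48.13
tool_pos: [0.5351, -0.3436, 0.2035]
tcp_rot: [0.63, 1.482, -0.628]
wrist_force: [-0.5, -0.7, 0.3]
width: 0.499
```

Request:
carry_out --offset '[[0, 0, 0], [0, 0, 0], [0, 0, 0], [0, 0, 0], [0, 0, 0]]' --delta_rot '[[0, 0, 0], [0, 0, 0], [0, 0, 0], [0, 0, 0], [0, 0, 0]]'

```text
time: 48.55
tool_pos: [0.5367, -0.3447, 0.2071]
tcp_rot: [0.628, 1.477, -0.629]
wrist_force: [-0.3, -0.4, 0.0]
width: 0.499
```

Request:
carry_out --offset '[[0, 0, 0], [0, 0, 0], [0, 0, 0], [0, 0, 0], [0, 0, 0]]' --delta_rot '[[0, 0, 0], [0, 0, 0], [0, 0, 0], [0, 0, 0], [0, 0, 0]]' --fingers -1 --newtons 40

```text
time: 48.97
tool_pos: [0.5362, -0.3442, 0.2067]
tcp_rot: [0.629, 1.478, -0.628]
wrist_force: [-2.0, 3.1, 3.7]
width: 0.124
```

Request:
carry_out --offset '[[0, 0, 0], [0, 0, 0], [0, 0, 0], [0, 0, 0], [0, 0, 0]]' --delta_rot '[[0, 0, 0], [0, 0, 0], [0, 0, 0], [0, 0, 0], [0, 0, 0]]'

```text
time: 49.38
tool_pos: [0.5365, -0.3445, 0.2068]
tcp_rot: [0.628, 1.477, -0.628]
wrist_force: [-3.3, 2.9, 5.1]
width: 0.122
```

```bash
python3 tip.py; python3 -c "
from h import *
im,d=look('scene');P=cloud('scene',d)
print([ (v,np.round(P[v,165],3).tolist()) for v in range(306,316,2)],[np.round(P[312,u],3).tolist() for u in(120,165,172)])"
```

```text
t 49.38 pos [ 0.5365 -0.3445  0.2068] w 0.122 F [-3.3  2.9  5.1]
[[ 0.     0.72   0.694]
 [-0.     0.694 -0.72 ]
 [-1.     0.     0.   ]]
-0.06 28 y [ 5. 12.] z [-18.  -5.   9.  14.  20.]
-0.056 62 y [ 4. 19.] z [-11.  -3.   1.   9.  20.]
-0.052 44 y [ 4. 19.] z [-9.  3.  6. 14. 20.]
-0.048 31 y [-4. 14.] z [-11.  10.  17.  19.  20.]
-0.044 21 y [-3. 12.] z [ 8. 12. 16. 19. 20.]
-0.04 12 y [ 8. 12.] z [ 6. 11. 12. 13. 17.]
-0.036 3 y [8. 9.] z [12. 12. 12. 13. 13.]
-0.032 1 y [6. 6.] z [12. 12. 12. 12. 12.]
-0.016 17 y [-19.  -1.] z [2. 3. 4. 4. 6.]
-0.012 5 y [-12.   0.] z [-0.  2.  2.  2.  4.]
-0.004 2 y [-18.  17.] z [8. 8. 9. 9. 9.]
0.0 2 y [16. 19.] z [7. 7. 7. 7. 7.]
0.004 8 y [13. 18.] z [6. 7. 8. 8. 8.]
0.008 7 y [11. 17.] z [7. 8. 8. 9. 9.]
0.012 2 y [11. 14.] z [7. 8. 8. 8. 9.]
[(306, [0.369, -0.275, 0.015]), (308, [0.371, -0.277, 0.01]), (310, [0.559, -0.321, 0.259]), (312, [0.563, -0.323, 0.26]), (314, [0.561, -0.324, 0.254])] [[0.578, -0.38, 0.337], [0.563, -0.323, 0.26], [0.563, -0.314, 0.25]]
```

Request:
carry_out --offset '[[0, -0.13, 0], [0, -0.21, 0.012], [0, -0.21, 0.012], [0, -0.21, 0.012], [0, -0.21, 0.012]]' --delta_rot '[[-4, 0, 0], [-6.6, 0, 0], [-6.6, 0, 0], [-6.6, 0, 0], [-6.6, 0, 0]]'

```text
time: 49.9
tool_pos: [0.5315, -0.3528, 0.2068]
tcp_rot: [0.211, 1.56, -0.21]
wrist_force: [-1.8, 2.5, 6.1]
width: 0.119
```

```bash
python3 -c "
from h import *
st();im,d=look('top','t3.png');P=cloud('top',d);hsv=cv2.cvtColor(im,cv2.COLOR_RGB2HSV)
m=(cv2.inRange(hsv,(20,90,90),(34,255,255))>0)&(P[...,2]>.012)&(P[...,2]<.08)&(np.hypot(P[...,0]-.545,P[...,1]+.357)<.08)
Q=P[m];print(m.sum(),Q.mean(0),cv2.minAreaRect((Q[:,:2]*1000).astype(np.float32)) if m.sum()>3 else 0)"
```

```text
t 49.90 pos [ 0.5315 -0.3528  0.2068] w 0.119 F [-1.8  2.5  6.1]
[[ 0.     0.265  0.964]
 [-0.     0.964 -0.265]
 [-1.     0.     0.   ]]
0 [nan nan nan] 0<string>:5: RuntimeWarning: Mean of empty slice.
  ret = um.true_divide(
```

Request:
carry_out --offset '[[0, -0.21, 0.012], [0, -0.21, 0.012], [0, -0.21, 0.012], [0, -0.21, 0.012], [0, -0.21, 0.012]]' --delta_rot '[[-6.6, 0, 0], [-6.6, 0, 0], [-6.6, 0, 0], [-6.6, 0, 0], [-6.6, 0, 0]]'

```text
time: 50.37
tool_pos: [0.5314, -0.363, 0.2068]
tcp_rot: [-0.241, 1.557, 0.242]
wrist_force: [-3.0, 3.7, 7.0]
width: 0.119
```

Request:
carry_out --offset '[[0, -0.21, 0.012], [0, -0.14, 0], [0, 0, 0], [0, 0, 0], [0, 0, 0]]' --delta_rot '[[-6.6, 0, 0], [-4.3, 0, 0], [0, 0, 0], [0, 0, 0], [0, 0, 0]]'

```text
time: 50.78
tool_pos: [0.5326, -0.3661, 0.2067]
tcp_rot: [-0.386, 1.537, 0.387]
wrist_force: [-4.4, 1.9, 6.2]
width: 0.123
```

```bash
cat > mg2.py <<'E'
from h import *
s,R=st(); piv=np.array([.5487,-.358])
im,d=look('scene','m2_scene.png'); P=cloud('scene',d); ii=im.astype(int); hsv=cv2.cvtColor(im,cv2.COLOR_RGB2HSV)
near=(np.hypot(P[...,0]-.52,P[...,1]+.37)<.15)
# lens frame + glass: bright points between z .11 and .235 -> plane fit
m=near&(P[...,2]>.115)&(P[...,2]<.235)&(ii.min(2)>95)&(hsv[...,1]<50)
Q=P[m]
for _ in range(4):
    c=Q.mean(0); w=np.linalg.svd(Q-c,full_matrices=False)[2][2]; e=(Q-c)@w; Q=Q[abs(e)<.008]
w=w if w@[ -.88,-.47,0]>0 else -w
print('plane n',len(Q),np.round(w,3),'pointer ang phi',np.degrees(np.arctan2(-w[1],-w[0])),'tilt',np.degrees(np.arcsin(-w[2])),'resid',np.std(e))
for n in('scene','top'):
    if n=='top': im,d=look(n,'m2_top.png'); P=cloud(n,d); hsv=cv2.cvtColor(im,cv2.COLOR_RGB2HSV)
    near=np.hypot(P[...,0]-.545,P[...,1]+.357)<.085
    for nm,lo,hi in(('pointer',(20,70,70),(36,255,255)),('red',(0,120,60),(6,255,255))):
        k=(cv2.inRange(hsv,lo,hi)>0)&near&(P[...,2]>.01)&(P[...,2]<.08); Q=P[k]
        if len(Q)>5:
            v,u=np.nonzero(k); l=cv2.fitLine((Q[:,:2]).astype(np.float32),cv2.DIST_HUBER,0,.002,.01).ravel(); print(n,nm,len(Q),np.round(np.median(Q,0),4),'dir deg',np.degrees(np.arctan(l[1]/l[0])),'px',u.mean(),v.mean())
        else: print(n,nm,len(Q))
E
python3 mg2.py
```

```text
t 50.78 pos [ 0.5326 -0.3661  0.2067] w 0.123 F [-4.4  1.9  6.2]
[[-0.001 -0.473  0.881]
 [ 0.     0.881  0.473]
 [-1.     0.001 -0.   ]]
plane n 3222 [-0.88  -0.457 -0.125] pointer ang phi 27.440006423118344 tilt 7.20331044893364 resid 0.0022265275777668568
scene pointer 0
scene red 14 [ 0.5081 -0.3799  0.0204] dir deg 25.064243 px 155.35714285714286 381.2142857142857
top pointer 1
top red 0
```

Request:
carry_out --offset '[[0.13, 0, -0.85], [0.18, 0, -0.85], [0.23, 0, -0.83], [0.28, 0, -0.82], [0.31, 0, -0.78]]' --delta_rot '[[0, 0, 0], [0, 0, 0], [0, 0, 0], [0, 0, 0], [0, 0, 0]]' --fingers -1 --newtons 30

```text
time: 51.3
tool_pos: [0.4977, -0.3855, 0.196]
tcp_rot: [-0.387, 1.533, 0.386]
wrist_force: [-0.6, 3.9, 6.4]
width: 0.124
```

```bash
python3 mg2.py
```

```text
t 51.30 pos [ 0.4977 -0.3855  0.196 ] w 0.124 F [-0.6  3.9  6.4]
[[ 0.003 -0.473  0.881]
 [ 0.     0.881  0.473]
 [-1.    -0.001  0.003]]
plane n 4169 [-0.817 -0.441 -0.372] pointer ang phi 28.33796995511177 tilt 21.83693169276414 resid 0.002244708258774832
scene pointer 0
scene red 26 [ 0.5025 -0.3809  0.0201] dir deg 16.457767 px 153.6153846153846 379.96153846153845
top pointer 4
top red 26 [ 0.4948 -0.3854  0.0191] dir deg 30.48928 px 476.2692307692308 280.4230769230769
```

Request:
carry_out --offset '[[0.37, 0, -0.78], [0.41, 0, -0.76], [0.46, 0, -0.73], [0.5, 0, -0.71], [0.52, 0, -0.66]]' --delta_rot '[[0, 0, 0], [0, 0, 0], [0, 0, 0], [0, 0, 0], [0, 0, 0]]'

```text
time: 51.82
tool_pos: [0.4647, -0.4033, 0.1727]
tcp_rot: [-0.387, 1.535, 0.386]
wrist_force: [-0.3, 3.3, 6.1]
width: 0.121
```

Request:
carry_out --offset '[[0, 0, 0], [0, 0, 0], [0, 0, 0], [0, 0, 0], [0, 0, 0]]' --delta_rot '[[0, 0, 0], [0, 0, 0], [0, 0, 0], [0, 0, 0], [0, 0, 0]]'

```text
time: 52.23
tool_pos: [0.4642, -0.4031, 0.1723]
tcp_rot: [-0.386, 1.537, 0.387]
wrist_force: [-2.6, 1.2, 2.8]
width: 0.12
```

```bash
python3 mg2.py
```

```text
t 52.23 pos [ 0.4642 -0.4031  0.1723] w 0.120 F [-2.6  1.2  2.8]
[[-0.001 -0.473  0.881]
 [-0.     0.881  0.473]
 [-1.     0.    -0.001]]
plane n 4760 [-0.68  -0.374 -0.631] pointer ang phi 28.81735309974189 tilt 39.09509344932754 resid 0.0023086972344403198
scene pointer 2
scene red 34 [ 0.5014 -0.3816  0.0199] dir deg 20.631992 px 152.7058823529412 379.61764705882354
top pointer 0
top red 0
```

Request:
carry_out --offset '[[0.07, 0, -0.08], [0, 0, 0], [0, 0, 0], [0, 0, 0], [0, 0, 0]]' --delta_rot '[[0, 0, 0], [0, 0, 0], [0, 0, 0], [0, 0, 0], [0, 0, 0]]'

```text
time: 52.75
tool_pos: [0.4639, -0.4034, 0.1719]
tcp_rot: [-0.386, 1.536, 0.386]
wrist_force: [-2.8, 2.7, 3.0]
width: 0.127
```

Request:
carry_out --offset '[[0, 0, 0], [0, 0, 0], [0, 0, 0], [0, 0, 0], [0, 0, 0]]' --delta_rot '[[0, 0, 0], [0, 0, 0], [0, 0, 0], [0, 0, 0], [0, 0, 0]]' --fingers 0

```text
time: 53.17
tool_pos: [0.4637, -0.4035, 0.1715]
tcp_rot: [-0.386, 1.536, 0.386]
wrist_force: [-0.3, 0.4, 0.3]
width: 0.501
```

Request:
carry_out --offset '[[-1, 0, 0], [-2, 0, 0], [-3, 0, 0], [-3, 0, 0], [-3, 0, 0]]' --delta_rot '[[0, 0, 0], [0, 0, 0], [0, 0, 0], [0, 0, 0], [0, 0, 0]]'

```text
time: 53.58
tool_pos: [0.4636, -0.4033, 0.2936]
tcp_rot: [-0.386, 1.536, 0.386]
wrist_force: [0.3, 0.4, 0.2]
width: 0.502
```

Request:
carry_out --offset '[[-3, 0, -2], [-1, 0, -3.5], [0, 0, -3.5], [0, 0, -3], [0, 0, -1]]' --delta_rot '[[0, 0, 0], [0, 0, 0], [0, 0, 0], [0, 0, 0], [0, 0, 0]]'

```text
time: 54.0
tool_pos: [0.3461, -0.4669, 0.3336]
tcp_rot: [-0.386, 1.538, 0.382]
wrist_force: [1.3, -0.7, -0.3]
width: 0.496
```

```bash
python3 mg2.py; python3 q.py | grep cap; python3 p.py | head -1; python3 -c "
import cv2,numpy as np
a=cv2.imread('pics/m2_scene.png');b=cv2.imread('pics/m2_top.png')
cv2.imwrite('pics/f1.png',np.hstack([cv2.resize(a[:,:],(400,300)),cv2.resize(b,(400,300))]))
x=cv2.resize(a[280:430,90:240],(400,400),interpolation=cv2.INTER_CUBIC);y=cv2.resize(b[220:310,420:510],(400,400),interpolation=cv2.INTER_CUBIC)
cv2.imwrite('pics/f2.png',np.hstack([x,y]))"
```

```text
t 54.00 pos [ 0.3461 -0.4669  0.3336] w 0.496 F [ 1.3 -0.7 -0.3]
[[-0.    -0.47   0.882]
 [-0.003  0.882  0.47 ]
 [-1.    -0.002 -0.002]]
plane n 4921 [-0.68  -0.379 -0.628] pointer ang phi 29.145200279792512 tilt 38.889129210416634 resid 0.0023108893326864513
scene pointer 2
scene red 34 [ 0.5003 -0.3816  0.02  ] dir deg 20.587996 px 152.58823529411765 379.52941176470586
top pointer 0
top red 0
scene cap [0.4184 0.381  0.0401] [56. 60.] rel tool cm [29.18 71.46 46.04]
scene cap [0.4715 0.3112 0.0401] [56. 58.] rel tool cm [29.19 62.8  47.44]
scene cap [0.4299 0.2353 0.0407] [54. 55.] rel tool cm [29.13 58.05 40.2 ]
scene cap [0.4823 0.1708 0.0403] [55. 59.] rel tool cm [29.19 49.91 41.79]
top cap [0.4678 0.3104 0.0409] [55. 54.] rel tool cm [29.11 62.9  47.07]
top cap [0.4796 0.169  0.0415] [52. 57.] rel tool cm [29.06 49.87 41.47]
top cap [0.4147 0.3784 0.0428] [51. 54.] rel tool cm [28.91 71.4  45.58]
top cap [0.4265 0.2372 0.0421] [53. 53.] rel tool cm [28.99 58.38 39.99]
handle top ((491.1918640136719, -43.1423225402832), (41.10124588012695, 17.794570922851562), 0.6376911997795105) 0.0863746775603606
```

View pics/f2.png

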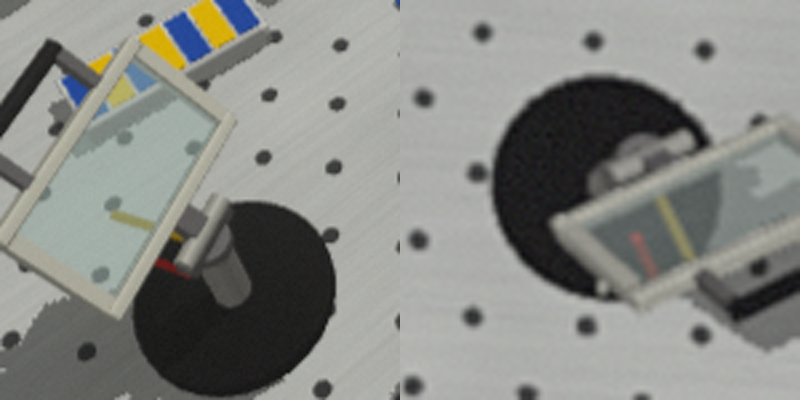

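```bash
python3 -c "
from h import *
for n,f in (('top','m2_top.png'),('scene','m2_scene.png'),('top','top0.png')):
    im=cv2.imread('pics/'+f)[:,:,::-1].copy();hsv=cv2.cvtColor(im,cv2.COLOR_RGB2HSV); c=get_calibration(n)
    R=np.array(c['R']);C=-R.T@np.array(c['t'])
    roi=np.zeros(im.shape[:2],bool)
    if n=='top': roi[255:292,445:492]=1
    else: roi[350:390,125:170]=1
    for nm,lo,hi,z in(('pointer',(18,50,60),(38,255,255),.05),('red',(0,50,50),(9,255,255),.018),('red2',(172,50,50),(180,255,255),.018)):
        v,u=np.nonzero((cv2.inRange(hsv,lo,hi)>0)&roi)
        if len(u)<5: print(f,nm,len(u)); continue
        r=np.stack([(u-c['cx'])/c['fx'],(v-c['cy'])/c['fy'],np.ones(len(u))],1)@R
        X=C+r*((z-C[2])/r[:,2])[:,None]
        l=cv2.fitLine(X[:,:2].astype(np.float32),cv2.DIST_HUBER,0,.002,.01).ravel()
        print(f,nm,len(u),np.round(X.mean(0),4),'deg',np.degrees(np.arctan(l[1]/l[0])), u.min(),u.max(),v.min(),v.max())
"
```

```text
m2_top.png pointer 32 [ 0.5164 -0.3899  0.05  ] deg 28.533737 478 485 265 277
m2_top.png red 22 [ 0.506  -0.3802  0.018 ] deg 26.953375 472 477 272 281
m2_top.png red2 0
m2_scene.png pointer 73 [ 0.4788 -0.3803  0.05  ] deg 26.875204 131 158 359 370
m2_scene.png red 44 [ 0.5024 -0.381   0.018 ] deg 20.30425 148 161 376 384
m2_scene.png red2 1
top0.png pointer 96 [ 0.5225 -0.3349  0.05  ] deg -47.50202 452 470 260 275
top0.png red 46 [ 0.5021 -0.382   0.018 ] deg 26.709768 471 478 272 284
top0.png red2 9 [ 0.4989 -0.3828  0.018 ] deg 34.653942 471 479 274 284
```

View pics/f1.png

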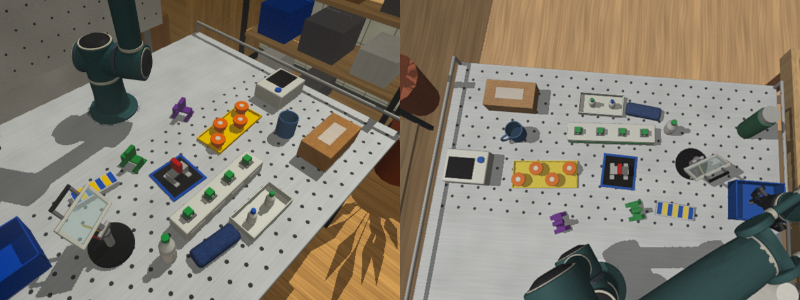

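The picture shows four caps in the tray, the puller upright on its mat and the bystanders where they started. The magnifier leans toward the red mark, and the gripper is clear of everything.

```bash
python3 p.py | head -1; python3 -c "
from workcell import *
print(finish_job())"
```

```text
handle top ((490.95782470703125, -43.94358825683594), (41.53488540649414, 16.725664138793945), 0.41854265332221985) 0.08631686842298059
the job is handed in; nothing more can be done
None
```

The job is handed in, at about 54 s of the 210 s allowed. All four caps were hooked with the red-handled puller, pulled straight up until free and carried to the tray. The magnifier is turned and leaned.

**Last checks**
- **Caps:** all four stand upright in the yellow tray, tops at 40 mm, staggered a little rather than in a straight row. The necks are bare.
- **Puller:** after I first set it back it was found about 48 mm aside, while the arm was clear of it. I picked it up again and re-centred it. It now stands upright at (0.491, -0.044), about 2 mm from the mat centre.
- **Swivel:** the pointer reads 28.5° to 29° and the red mark 27° to 28° in world axes, so they agree to about 1°. The red mark's direction is only known to about 2°, because the two cameras differ.
- **Tilt:** a plane fit to the lens gave 38.9°, while the held bar's position gave about 40°. The fit also read about 1° low at mid-tilt, so I take the tilt as about 39.8°.
- **Bystanders:** they look unmoved in the last pictures; I did not measure them.

**Disagreements**
- My first pinch of the magnifier bar closed on nothing. The cameras showed the fingertips about 34 mm short of the reported TCP. I grasped 30 mm lower and the bar held.
- The top camera read about 4 mm less in x than the scene camera. I used the scene camera, which matched the arm.

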